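Pack bar specimens from the guarded feed rack

TASK

Pack all the round bar specimens for the hardness tester: lift the latch bar over its catch and swing the rack's gate wide open, take the specimens one by one from the front of the sloped lane, and lay them, with any that lies loose on the bench, on their sides in the case, one to a cradle. When all are packed, swing the gate fully shut with the bar lifted over the catch again and let drop behind it, and press the case lid down past its clip until fully shut; leave the case, dropper bottle and mug standing upright.

Things in the scene. Friction and masses are not known exactly. Their poses are not given: they have to be found in the camera images.
- specimen_1 (a point): round steel bar specimen, plain cylinder 44 mm in diameter, 60 mm long, 0.2 to 0.4 kg; this point is its centre, its own y axis the cylinder's axis; lies in the sloped lane of the rack
- specimen_2 (a point): round steel bar specimen, plain cylinder 44 mm in diameter, 60 mm long, 0.2 to 0.4 kg; this point is its centre, its own y axis the cylinder's axis; lies in the sloped lane of the rack
- specimen_3 (a point): round steel bar specimen, plain cylinder 44 mm in diameter, 60 mm long, 0.2 to 0.4 kg; this point is its centre, its own y axis the cylinder's axis; lies in the sloped lane of the rack; absent in some starts (then it reads None)
- specimen_4 (a point): round steel bar specimen, plain cylinder 44 mm in diameter, 60 mm long, 0.2 to 0.4 kg; this point is its centre, its own y axis the cylinder's axis; lies loose on the bench, to the right of the rack's front, nearer the robot; absent in some starts (then it reads None)
- rack: fixed gravity-feed rack, base 255 x 205 x 6 mm; origin on the bench under the pick-up place, x up the lane (11 degrees), y along the specimens' axes. The front specimen lies against a low lip, centre at x -0.004, z 0.046; those behind roll forward when it is taken. Its ends are free for fingers (46 mm wide lane floor); side rails x 0.03 to 0.18, tops z 0.067 to 0.095. Posts at y +0.08 and -0.10
- gate (a joint): steel-rod guard gate across the rack's front with a rod hood (84 mm above the bench) over the front specimen; vertical hinge at its left (+y) end, 130 mm wide. 0 = shut, grows as its right end swings towards the robot (clockwise from above), stop at 1.9 rad; light friction, stays where left
- gate_hinge (a point): point on the vertical hinge axis of the gate, 104 mm above the bench (height of the latch bar's axis)
- latch_bar (a joint): gravity latch bar, 10 mm rod 140 mm long on a level pivot on the gate's front; 0 = level (lower stop), grows as the free end is lifted, to 0.7 rad; drops by its weight. Gate shut and bar down, its end lies behind the catch's tooth and the gate is locked; above 0.21 rad it clears the tooth. The bar must be held up in the same way while the gate is swung shut
- bar_pivot (a point): pivot of the latch bar: on the bar's axis, 30 mm from the gate's hinge axis along the gate and 13 mm in front of it; the pivot axis is square to the gate
- knob (a point): grip point of the latch bar's upright black knob (16 mm in diameter), 75 mm from the pivot along the bar, 30 mm above the bar's axis; the knob's top is 15 mm higher. Its y axis runs along the bar from the free end to the pivot, its x axis is square to the gate, pointing to the lane
- case: grey carrying case, loose, 2.5 kg, 150 (x) x 208 (y) x 60 mm; origin at the centre of its underside; walls 5 mm, floor 6 mm. Four cradles at y -0.072, -0.024, 0.024, 0.072, x = 0, parted by rubber ribs 16 mm high; a specimen lies there with its axis along the case's x, centre at z = 0.028. Lid hinge along the +x wall at x 0.075, z 0.062
- lid (a joint): lid of the case, 150 x 208 x 6 mm; 0 = shut, grows as it opens, stop at 1.85 rad; stiff hinge, stays where left. At about 0.1 rad a tongue on its front edge meets a spring clip: press the front edge down past it (about 7 N) until it snaps home at 0
- lid_edge (a point): middle of the lid's free edge on its outer face, 150 mm from the hinge axis; it stands up when the lid is open and is the front edge (-x side of the case, 68 mm above the bench) when shut
- oil_dropper: small dropper bottle 33 x 34 x 102 mm behind, between rack and case, a bystander; origin at its foot
- mug: mug 78 x 112 x 92 mm at the right front, a bystander; origin at its foot

How it is judged:
On the way, in this order (a step that is already met when the one before it is completed fails the run):
1. the bar is lifted over its catch and the gate stands wide open (more than 1.1 rad) (value of joint gate above 1.1 rad), for 0.2 s.
2. every specimen lies in the case (x of specimen_1 in the frame of case between -0.045 and 0.045 m and y of specimen_1 in the frame of case between -0.085 and 0.085 m and z of specimen_1 in the frame of case between 0.018 and 0.035 m and x of specimen_2 in the frame of case between -0.045 and 0.045 m and y of specimen_2 in the frame of case between -0.085 and 0.085 m and z of specimen_2 in the frame of case between 0.018 and 0.035 m and x of specimen_3 in the frame of case between -0.045 and 0.045 m and y of specimen_3 in the frame of case between -0.085 and 0.085 m and z of specimen_3 in the frame of case between 0.018 and 0.035 m and x of specimen_4 in the frame of case between -0.045 and 0.045 m and y of specimen_4 in the frame of case between -0.085 and 0.085 m and z of specimen_4 in the frame of case between 0.018 and 0.035 m), for 0.2 s.
At the end, for the whole second after the job is handed in: every specimen present lies in a cradle of the case (centre 18 to 35 mm above its underside, within 45 mm of its middle in x, 85 mm in y); gate shut (0.04 rad), its latch bar down (0.05 rad); lid shut past its clip (0.03 rad); case flat (0.1 rad) and still (20 mm/s) (all of step 2 and value of joint gate below 0.04 rad and value of joint latch_bar below 0.05 rad and value of joint lid below 0.03 rad and linear speed of case below 0.02 m/s and angle between case's own z axis and vertical below 0.1 rad); the robot touches nothing.
It fails at once if a bystander (dropper bottle or mug) is knocked over (angle between any of oil_dropper, mug's own z axis and vertical above 0.6 rad).
It fails at once if the case is tipped by more than 0.4 rad (angle between case's own z axis and vertical above 0.4 rad).
Of bar_3, bar_4 only 1 to 2 are there at a start; the rules pass over those that are not, and their reading is None.
At some moment in a run one of case may be knocked a few centimetres aside while the robot is not near it.
Once in a run the grip may slacken for a moment while it holds something.
It also fails if it takes over 210 s, if anything falls off the work surface, if the arm or the gripper's body presses on something with over 40 N, if the wrist force passes 120 N, or if a joint passes its speed limit or range.

ROBOT

A 6-joint arm with a two-finger parallel gripper is mounted at the origin on a cart in front of the work surface, level with it; the furniture and walls round the work are solid. World frame = base frame: x ahead of the robot, y to its left, z up, the work surface at z = 0. Lengths are in m, angles in rad, forces in N, time in s.
With the tool pointing down it reaches from about 0.25 to 0.8 m from the base axis. Payload 3.9 kg.
Tool frame: the origin (TCP) lies at the very end of the fingers, on their centre line; the grasp point (between the pads) lies 19 mm behind it; x points along the fingers, z is the direction in which the jaws open and shut, and the axes are right-handed (so a half turn about x gives the same grasp; the last joint's range is limited). The gripper opens to 85 mm and grips with 20 to 120 N. Pads are 22 mm wide; open, the fingers measure 114 mm over their backs; the gripper's body (76 mm by 85 mm) begins 54 mm behind the grasp point. The pads swing forward as they close: fully open they stand 13 mm farther back than shut.
Start: joints at [-1.207, 0.26, -0.138, 1.173, 0, 1.571], TCP at [0.187, -0.491, 0.231] pointing down, gripper open.
Joint ranges: [-2.78, 2.78], [-0.83, 1.72], [-1.28, 1.37], [-1.9, 2.12], [-1.57, 1.48], [-3.14, 3.14]. Speed limits (rad/s): [2.57, 2.57, 3.14, 3.14, 3.14, 3.14].

INTERFACE

Orientations are given as a unit quaternion [w, x, y, z].
In Python, from rig import * gives the robot as it stands.
- The arm moves only by the tool move_arm, never from a script. Its argument "series" is a list of rows, each a list of 5 numbers: the shift along the tool's x, y, z in m, then the turn about the tool's x in rad, then the opening in per cent of the stroke, from 0 (shut) to 100 (fully open). A call has 1 to 8 rows; each row is the pose to reach, as a shift and turn from the pose commanded when the call began, along the tool's axes at that moment; what a row does not reach only later rows make up. A row lasts 1/12 s, in which the tool goes at most 41.7 mm and 7.16 degrees, less where a joint would pass 70% of its speed; a pose out of reach is approached as far as the arm can. A call with a gripper value outside its range is refused whole. The fingers move at their own pace and stop on an object; "grip_force" is the grip in N (left out, the last holds). Time passes only in rows, so rows that repeat a pose let the fingers close. It gives the time, the measured TCP pose, the force and the opening at its end, in the units of the state.
- read_state(): the state, without advancing time (a new reading comes with each control period).
- camera(name): name is "scene" or "side" or "wrist"; returns the picture (480x640x3 uint8, red, green, blue); there is no depth.
- camera_info(name): a dict with "fx", "fy", "cx", "cy" (pixels), "k1" (the pictures are not rectified: a ray, as slopes to the right and down, at radius r is drawn at 1 + k1 r^2 times it, then the intrinsics apply), "rvec" (rotation vector, rad) and "tvec" (3), from world to camera coordinates, as OpenCV has them. Camera axes: x right, y down, z forward; pixel columns grow to the right and rows downward; lengths in m; the calibration is good to about 2 mm. A picture is of the moment at which its call begins: read the wrist's pose just before it. camera_info takes no time and is no camera call; for the wrist camera it gives the pose at the moment of the call.
- hand_in(): hands the job in, once; it reports no verdict.
The state is a dict: "clock": time; "joint_positions": joint angles; "joint_velocities": joint speeds; "joint_torque": joint torques, N m; "ee_pos": TCP position; "tool_rot": TCP orientation; "wrist_force": force on the tool from outside, world axes, zero at the start; "ft_torque": the same for the moment, N m; "gripper_width": opening from 0.0 (shut) to 1.0 (fully open).
Only numpy, scipy, OpenCV 4.12 (cv2) and the standard library are available. Lean on these libraries where they do the work, as an engineer would, in place of code of your own. Each camera call takes 0.05 s, during which the arm holds its last target.

## Working session

There is one attempt and no reset: what is moved stays moved. The work goes in short steps, Python scripts to look and compute and a tool call to move; the robot and the scene stay as the last step left them, time stands still between calls to the robot, and variables do not carry over. Pictures are saved under pics/ and viewed, and the job is handed in when it is done.

Besides the shell and the picture viewer there is one more tool, called after ">>>" by a JSON object that holds its "api" and its "payload", one argument or row to a line. move_arm: Moves the arm, as the interface text tells. Its arguments: {"type":"object","properties":{"series":{"type":"array","items":{"type":"array","items":{"type":"number"}}},"grip_force":{"type":"number"}},"required":["series"]}

```bash
ls; mkdir -p pics; cat > h.py <<'E'
import numpy as np, cv2, json
from rig import *
from scipy.spatial.transform import Rotation as R
def snap(name,fn):
    st=read_state(); ci=camera_info(name); im=camera(name)
    cv2.imwrite('pics/'+fn+'.png',cv2.cvtColor(np.asarray(im),cv2.COLOR_RGB2BGR))
    json.dump({k:(np.asarray(v).tolist()) for k,v in ci.items()},open('pics/'+fn+'.json','w'))
    return im,ci
def load(fn): return json.load(open('pics/'+fn+'.json'))
def ray(ci,u,v):
    xd=(u-ci['cx'])/ci['fx']; yd=(v-ci['cy'])/ci['fy']
    x,y=xd,yd
    for _ in range(30):
        s=1+ci['k1']*(x*x+y*y); x,y=xd/s,yd/s
    Rm=cv2.Rodrigues(np.array(ci['rvec'],float))[0]; t=np.array(ci['tvec'],float).ravel()
    return -Rm.T@t, Rm.T@np.array([x,y,1.])
def onz(ci,u,v,z):
    o,d=ray(ci,u,v); return o+d*(z-o[2])/d[2]
def tri(obs):
    A=np.zeros((3,3));b=np.zeros(3);L=[]
    for ci,u,v in obs:
        o,d=ray(ci,u,v); d=d/np.linalg.norm(d);P=np.eye(3)-np.outer(d,d);A+=P;b+=P@o;L.append((o,P))
    X=np.linalg.solve(A,b); return X,[np.linalg.norm(P@(X-o)) for o,P in L]
def proj(ci,X):
    Rm=cv2.Rodrigues(np.array(ci['rvec'],float))[0]; c=Rm@np.asarray(X,float)+np.array(ci['tvec'],float).ravel()
    x,y=c[0]/c[2],c[1]/c[2]; s=1+ci['k1']*(x*x+y*y)
    return ci['fx']*x*s+ci['cx'],ci['fy']*y*s+ci['cy']
def st():
    s=read_state(); 
    for k in ['clock','ee_pos','tool_rot','joint_positions','wrist_force','gripper_width']: print(k,np.round(s[k],4).tolist() if s[k] is not None else None)
    return s
def shift(dw):
    s=read_state(); q=np.array(s['tool_rot']); r=R.from_quat(q[[1,2,3,0]]); return r.inv().apply(dw)
E
python3 - <<'E'
from h import *
s=st(); q=np.array(s['tool_rot']); print(R.from_quat(q[[1,2,3,0]]).as_matrix().round(3))
for n in ['scene','side','wrist']:
    im,ci=snap(n,n+'0'); print(n,ray(ci,320,240),ci['fx'],ci['k1'])
E
```

```text
pics
clock 0.0
ee_pos [0.1866, -0.49, 0.2304]
tool_rot [0.5816, 0.4017, 0.5828, -0.4009]
joint_positions [-1.207, 0.2607, -0.1394, 1.1727, -0.0, 1.5708]
wrist_force [0.6755, -0.8847, -0.359]
gripper_width 0.9969
[[-0.001  0.935  0.356]
 [ 0.002  0.356 -0.935]
 [-1.    -0.    -0.002]]
scene (array([-0.13662318,  0.55611008,  0.74957117]), array([ 0.59309907, -0.54642604, -0.59173786])) 462.57909249783904 -0.048116181173941945
side (array([0.17070258, 0.84532187, 0.82984636]), array([ 0.30968141, -0.74011414, -0.59693293])) 551.835965760509 -0.15930822211312493
wrist (array([ 0.25881816, -0.46202709,  0.37342914]), array([-0.28196988, -0.10564479, -0.95359587])) 405.3838152890466 -0.0700071992780173
```

View pics/scene0.png

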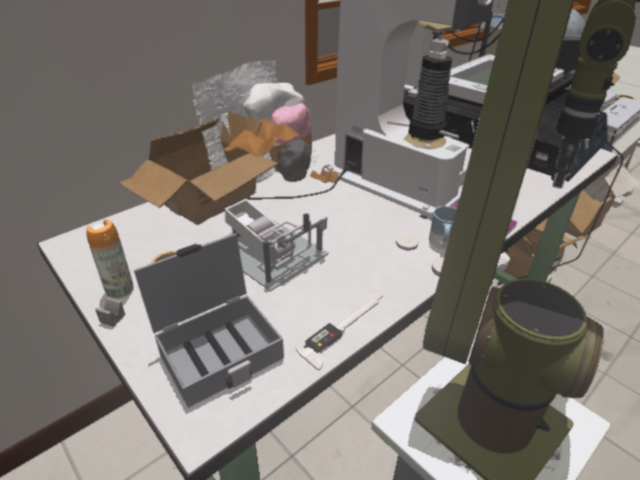

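View pics/side0.png

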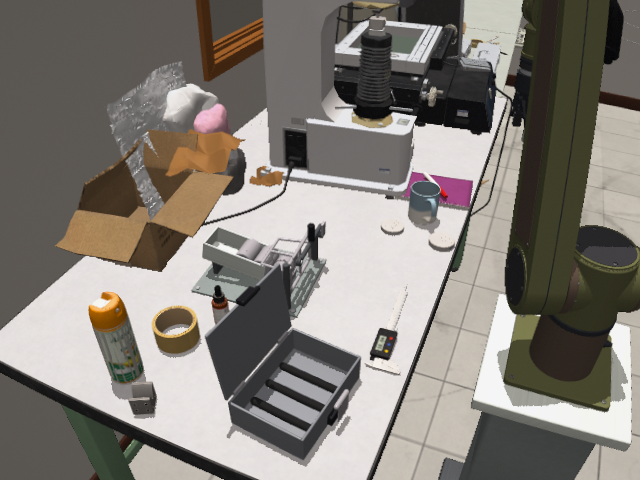

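View pics/wrist0.png

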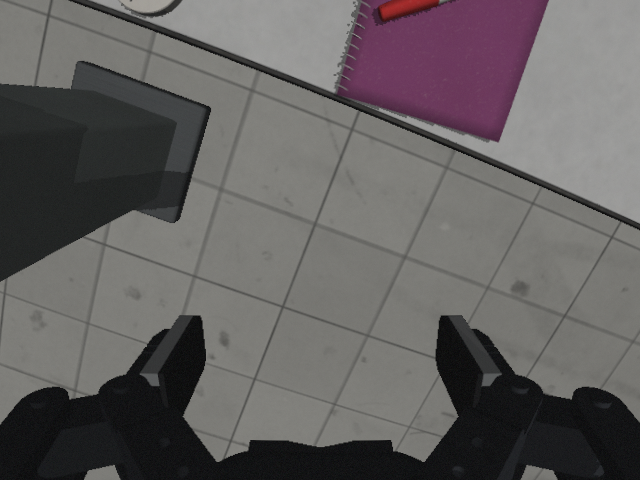

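The scene view shows the case at about (215,330) with its lid open. The rack and gate are at about (285,240), the mug at (445,230), and no loose bar is visible. I'll zoom in to measure.

```bash
python3 - <<'E'
import cv2
a=cv2.imread('pics/scene0.png');b=cv2.imread('pics/side0.png')
cv2.imwrite('pics/c1.png',cv2.resize(a[190:290,215:340],None,fx=6,fy=6,interpolation=cv2.INTER_CUBIC))
cv2.imwrite('pics/c2.png',cv2.resize(b[215:325,190:335],None,fx=5,fy=5,interpolation=cv2.INTER_CUBIC))
cv2.imwrite('pics/c3.png',cv2.resize(b[270:470,190:390],None,fx=3,fy=3,interpolation=cv2.INTER_CUBIC))
cv2.imwrite('pics/c4.png',cv2.resize(a[220:410,125:295],None,fx=3.1,fy=3.1,interpolation=cv2.INTER_CUBIC))
E
```

```text
(no output)
```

View pics/c1.png

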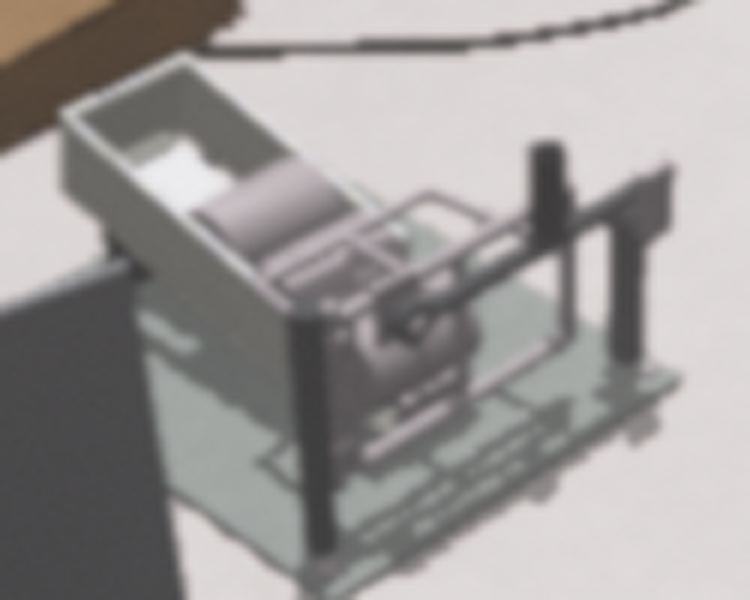

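View pics/c2.png

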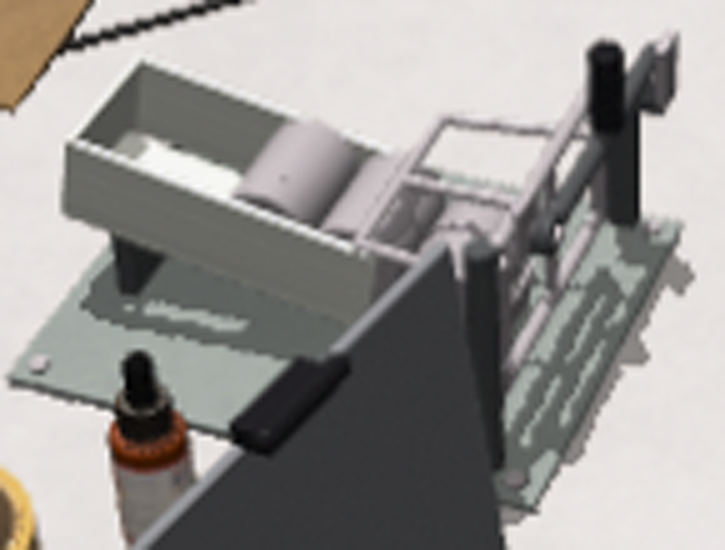

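View pics/c3.png

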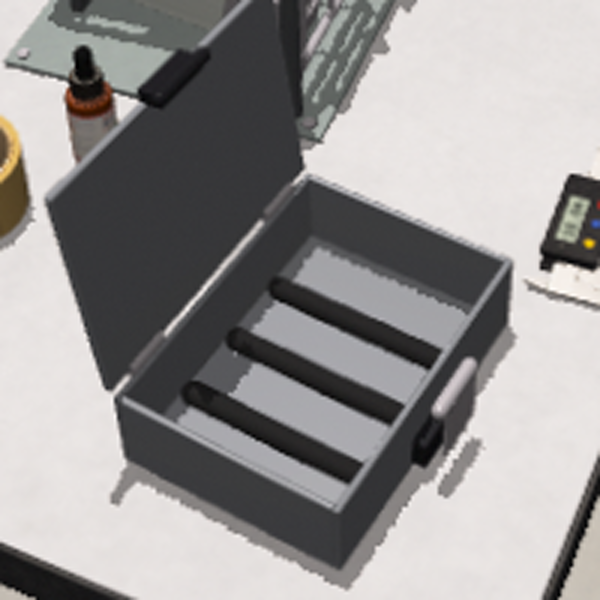

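View pics/c4.png

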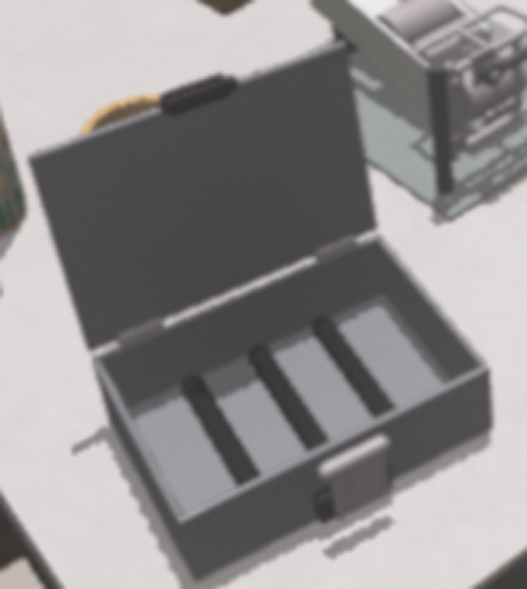

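```bash
python3 - <<'E'
from h import *
S=load('scene0');D=load('side0')
def T(n,a,b):
    X,r=tri([(S,*a),(D,*b)]); print(n,X.round(4),np.round(r,4))
T('post hinge top',(266.3,242.5),(286.4,264))
T('knob top',(306.2,215),(311.2,224.4))
T('catch post top',(319.7,225.8),(314.4,242))
T('base FR',(328.3,253.3),(326,260.6))
T('base FL',(269.2,289.7),(295.6,317))
for n,a,b in [('FR',(283,340),(360.7,357.3)),('FL',(184.7,387.7),(301.7,439.3)),('BL',(156.3,335.2),(229.3,402.7)),('BR',(246.9,296.8),(294,329.3))]:
    T('case '+n,a,b); print(onz(S,*a,.06).round(4),onz(D,*b,.06).round(4))
T('lidL',(136.3,271),(207.3,335))
T('lidR',(236.3,233.5),(280,267))
# mug & dropper
print('mug foot scene',onz(S,445,248,0),onz(D,425,216,0)); print('dropper',onz(D,219,312,.06))
E
```

```text
post hinge top [0.567  0.0734 0.1228] [0.0021 0.0021]
knob top [ 0.5628 -0.0426  0.1484] [0.0008 0.0008]
catch post top [ 0.5801 -0.0992  0.0703] [0.0098 0.0098]
base FR [ 0.5555 -0.112   0.0009] [0.0001 0.0001]
base FL [0.5409 0.0931 0.0045] [0.0006 0.0006]
case FR [0.3626 0.19   0.0549] [0.0011 0.0011]
[0.358  0.1938 0.06  ] [0.362 0.193 0.06 ]
case FL [0.3916 0.3901 0.0524] [0.0009 0.0009]
[0.385  0.3926 0.06  ] [0.3901 0.3936 0.06  ]
case BL [0.5344 0.3742 0.056 ] [0.0004 0.0004]
[0.5309 0.375  0.06  ] [0.5322 0.377  0.06  ]
case BR [0.5037 0.1772 0.061 ] [0.0002 0.0002]
[0.5044 0.1769 0.06  ] [0.5043 0.176  0.06  ]
lidL [0.5577 0.3702 0.207 ] [0.0014 0.0014]
lidR [0.5297 0.1719 0.208 ] [0.003 0.003]
mug foot scene [ 0.36660801 -0.36542701  0.        ] [ 0.38284218 -0.39435178  0.        ]
dropper [0.66236544 0.19241238 0.06      ]
```

```bash
python3 - <<'E'
from h import *
S=load('scene0');D=load('side0')
print('tester foot',onz(D,410,193,0).round(3),onz(D,270,175,0).round(3),onz(S,335,178,0).round(3),onz(S,430,212,0).round(3))
print('tester top',onz(D,410,122,.15).round(3))
E
```

```text
tester foot [ 0.452 -0.492  0.   ] [ 0.866 -0.426  0.   ] [ 0.843 -0.41   0.   ] [ 0.503 -0.481  0.   ]
tester top [ 0.505 -0.639  0.15 ]
```

>>> {"api": "move_arm", "payload": {
  "series": [
    [-0.03,0,0,0,100],
    [-0.06,0.02,-0.02,0,100],
    [-0.07,0.055,-0.04,0.1,100],
    [-0.07,0.09,-0.06,0.2,100],
    [-0.07,0.125,-0.085,0.295,100],
    [-0.07,0.16,-0.11,0.295,100],
    [-0.07,0.195,-0.135,0.295,100],
    [-0.07,0.23,-0.16,0.295,100]
  ]
}}

```text
clock: 0.82
ee_pos: [0.3423, -0.2619, 0.3012]
tool_rot: [0.517, 0.483, 0.517, -0.483]
wrist_force: [0.3, -0.4, 0.2]
gripper_width: 0.998
```

>>> {"api": "move_arm", "payload": {
  "series": [
    [0,0.023,-0.03,0,100],
    [0,0.046,-0.06,0,100],
    [0,0.069,-0.09,0,100],
    [0,0.092,-0.12,0,100],
    [0,0.115,-0.15,0,100],
    [0,0.138,-0.18,0,100],
    [0,0.16,-0.21,0,100],
    [0,0.174,-0.231,0,100]
  ]
}}

```text
clock: 1.48
ee_pos: [0.501, -0.0185, 0.3009]
tool_rot: [0.517, 0.482, 0.518, -0.482]
wrist_force: [0.5, -0.1, 0.1]
gripper_width: 0.999
```

```bash
python3 - <<'E'
from h import *
st(); snap('wrist','w1')
E
```

```text
clock 1.4833
ee_pos [0.501, -0.0185, 0.3009]
tool_rot [0.5173, 0.4822, 0.5176, -0.4817]
joint_positions [-0.0374, 0.1986, -0.0394, 1.3326, 0.0008, 3.0332]
wrist_force [0.4627, -0.1428, 0.146]
gripper_width 0.9992
```

View pics/w1.png

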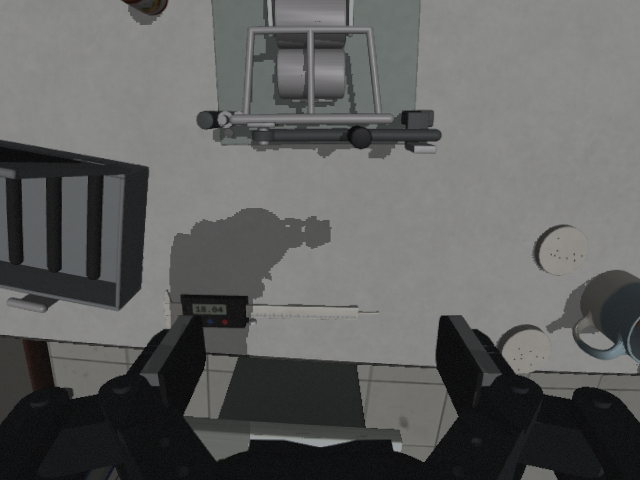

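The wrist view shows the shut gate, with the knob at (359,137), the hinge at about (224,118), the catch at about (420,120), and the front specimen under the hood at (311,75). I'll zoom in.

```bash
python3 - <<'E'
import cv2
a=cv2.imread('pics/w1.png')
cv2.imwrite('pics/c5.png',cv2.resize(a[0:160,195:455],None,fx=3,fy=3,interpolation=cv2.INTER_CUBIC))
E
```

```text
(no output)
```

View pics/c5.png

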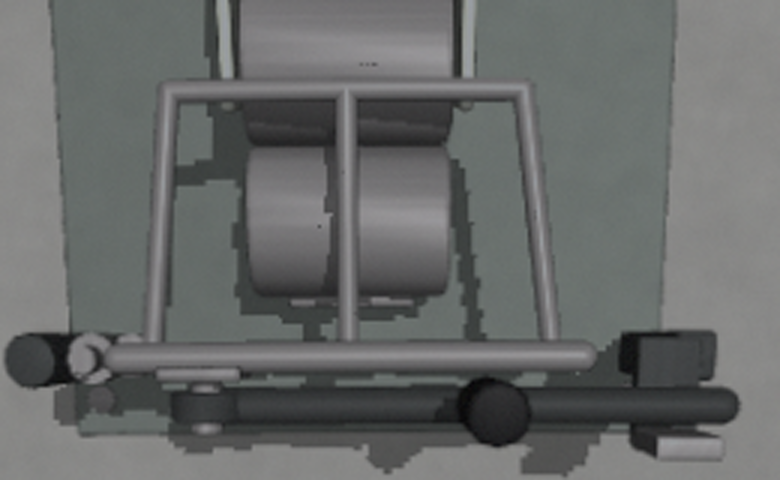

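```bash
python3 - <<'E'
from h import *
W=load('w1'); print('cam',ray(W,320,240)[0])
S=load('scene0');D=load('side0')
f=lambda u,v:(u/3+195,v/3)
print('knob top',onz(W,*f(494,408),.149)); print(tri([(W,*f(494,408)),(S,306.2,215),(D,311.2,224.4)]))
print('hinge',onz(W,*f(90,357),.11),onz(W,*f(90,357),.12))
print('post',onz(W,*f(33,358),.123))
print('bar end',onz(W,*f(738,405),.104), 'bar at pivot',onz(W,*f(205,406),.104))
print('spec ends front',onz(W,*f(247,220),.046),onz(W,*f(451,220),.046),'at top',onz(W,*f(247,220),.06),onz(W,*f(451,220),.06))
print('spec front edge/backedge', onz(W,*f(350,297),.046), onz(W,*f(350,145),.06))
print('base FL',onz(W,*f(82,435),.006))
print('base left/right edges',onz(W,*f(52,0),.006),onz(W,*f(72,330),.006),onz(W,*f(677,0),.006),onz(W,*f(663,320),.006))
print('gate rod',onz(W,*f(110,357),.084),onz(W,*f(590,356),.084))
E
```

```text
cam [ 0.57797658 -0.01258868  0.44375285]
knob top [ 0.56429596 -0.04147674  0.149     ]
(array([ 0.56335568, -0.04231869,  0.14827974]), [np.float64(0.0011847662461471303), np.float64(0.0009149133625262854), np.float64(0.0011397174110045953)])
hinge [0.56830498 0.06281296 0.11      ] [0.56859476 0.06055375 0.12      ]
post [0.56754697 0.07452832 0.123     ]
bar end [ 0.56826061 -0.11248242  0.104     ] bar at pivot [0.55718739 0.03261775 0.104     ]
spec ends front [0.61046727 0.02943996 0.046     ] [ 0.61484934 -0.03297298  0.046     ] at top [0.60932367 0.02796065 0.06      ] [ 0.6135515 -0.0322555  0.06     ]
spec front edge/backedge [ 0.58995561 -0.00359087  0.046     ] [ 0.63215293 -0.00107881  0.06      ]
base FL [0.53834508 0.08891761 0.006     ]
base left/right edges [0.67842485 0.10059951 0.006     ] [0.57399029 0.09267284 0.006     ] [ 0.69278143 -0.10269981  0.006     ] [ 0.59182668 -0.11091558  0.006     ]
gate rod [0.56790721 0.06293977 0.084     ] [ 0.57784098 -0.07380463  0.084     ]
```

>>> {"api": "move_arm", "payload": {
  "series": [
    [0,0,0,-0.118,100],
    [0,0,0,-0.236,100],
    [0,0,0,-0.354,90],
    [0,0,0,-0.472,80],
    [0,0,0,-0.59,60],
    [0,0,0,-0.708,50],
    [0,0,0,-0.826,50],
    [0,0,0,-0.943,50]
  ]
}}

```text
clock: 2.2
ee_pos: [0.4992, -0.0216, 0.301]
tool_rot: [0.68, 0.193, 0.681, -0.193]
wrist_force: [-0.7, 0.3, -0.1]
gripper_width: 0.503
```

>>> {"api": "move_arm", "payload": {
  "series": [
    [0,0,0,-0.118,50],
    [0,0,0,-0.236,50],
    [0,0,0,-0.354,50],
    [0,0,0,-0.472,50],
    [0,0,0,-0.59,50],
    [0,0,0,-0.708,50],
    [0,0,0,-0.826,50],
    [0,0,0,-0.943,50]
  ]
}}

```text
clock: 2.87
ee_pos: [0.4992, -0.0216, 0.301]
tool_rot: [0.693, -0.137, 0.694, 0.137]
wrist_force: [-0.6, 0.2, -0.7]
gripper_width: 0.498
```

>>> {"api": "move_arm", "payload": {
  "series": [
    [0,0,0,-0.118,50],
    [0,0,0,-0.236,50],
    [0,0,0,-0.354,50],
    [0,0,0,-0.472,50],
    [0,0,0,-0.59,50],
    [0,0,0,-0.708,50],
    [0,0,0,-0.826,50],
    [0,0,0,-0.943,50]
  ]
}}

```text
clock: 3.53
ee_pos: [0.4991, -0.0216, 0.301]
tool_rot: [0.556, -0.437, 0.556, 0.437]
wrist_force: [-0.7, 0.0, -0.0]
gripper_width: 0.499
```

>>> {"api": "move_arm", "payload": {
  "series": [
    [0,0,0,-0.118,50],
    [0,0,0,-0.236,50],
    [0,0,0,-0.354,50],
    [0,0,0,-0.472,50],
    [0,0,0,-0.59,50],
    [0,0,0,-0.708,50],
    [0,0,0,-0.826,50],
    [0,0,0,-0.943,50]
  ]
}}

```text
clock: 4.2
ee_pos: [0.4991, -0.0216, 0.301]
tool_rot: [0.297, -0.642, 0.297, 0.642]
wrist_force: [-1.1, -0.4, -0.1]
gripper_width: 0.5
```

>>> {"api": "move_arm", "payload": {
  "series": [
    [0,0,0,-0.118,50],
    [0,0,0,-0.236,50],
    [0,0,0,-0.354,50],
    [0,0,0,-0.472,50],
    [0,0,0,-0.59,50],
    [0,0,0,-0.708,50],
    [0,0,0,-0.826,50],
    [0,0,0,-0.943,50]
  ]
}}

```text
clock: 4.87
ee_pos: [0.4991, -0.0216, 0.3009]
tool_rot: [-0.027, -0.706, -0.027, 0.707]
wrist_force: [0.5, -1.1, 0.1]
gripper_width: 0.5
```

```bash
cat >> h.py <<'E'
def to(x,y,z,yaw=None):
    """print tool-frame shift & turn to reach world pose; yaw = world yaw (deg) of tool z"""
    s=read_state(); q=np.array(s['tool_rot']); r=R.from_quat(q[[1,2,3,0]])
    d=r.inv().apply(np.array([x,y,z])-np.array(s['ee_pos'])); M=r.as_matrix(); yz=np.degrees(np.arctan2(M[1,2],M[0,2]))
    print('ee',np.round(s['ee_pos'],4),'yaw z',round(yz,2),'q6',round(s['joint_positions'][5],3),'grip',round(s['gripper_width'],3),'F',np.round(s['wrist_force'],1),'t',round(s['clock'],2))
    t=None
    if yaw is not None: t=round(float(np.radians(-((yaw-yz+180)%360-180))),3)
    print('shift',d.round(4),'turn',t,'rows',np.linalg.norm(d)/.0417)
E
python3 - <<'E'
from h import *
to(.5637,-.042,.115,184.1)
snap('wrist','w2')
E
```

```text
ee [ 0.4991 -0.0216  0.3009] yaw z -175.58 q6 -1.691 grip 0.5 F [ 0.5 -1.1  0.1] t 4.87
shift [ 0.1859  0.0253 -0.063 ] turn 0.006 rows 4.74529918240913
```

View pics/w2.png

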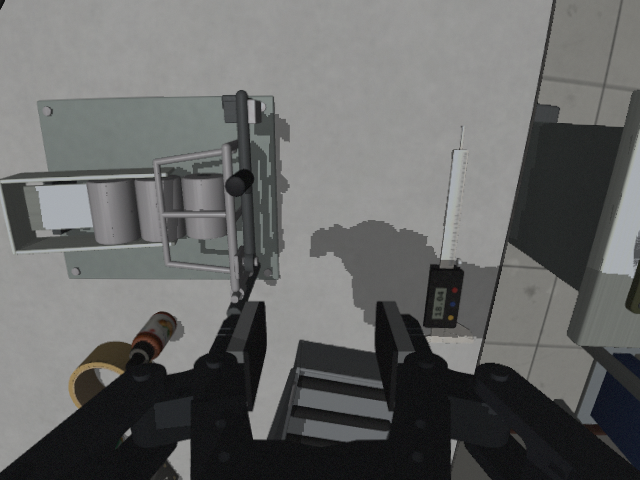

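Three specimens are confirmed in the lane, at u≈110, 155 and 205. The knob is at (238,184). Moving onto it.

>>> {"api": "move_arm", "payload": {
  "series": [
    [0,0.012,-0.03,0,50],
    [0,0.025,-0.063,0.006,50],
    [0.04,0.025,-0.063,0.006,50],
    [0.08,0.025,-0.063,0.006,50],
    [0.11,0.025,-0.063,0.006,50],
    [0.135,0.025,-0.063,0.006,50],
    [0.14,0.025,-0.063,0.006,50],
    [0.14,0.025,-0.063,0.006,50]
  ]
}}

```text
clock: 5.58
ee_pos: [0.5622, -0.0418, 0.1593]
tool_rot: [-0.022, -0.705, -0.023, 0.709]
wrist_force: [1.3, -0.9, 0.0]
gripper_width: 0.5
```

```bash
python3 - <<'E'
from h import *
to(.5637,-.042,.115,184.1)
snap('wrist','w3');snap('scene','s3')
a=cv2.imread('pics/s3.png'); cv2.imwrite('pics/c6.png',cv2.resize(a[150:300,210:360],None,fx=4,fy=4,interpolation=cv2.INTER_CUBIC))
E
```

```text
ee [ 0.5622 -0.0418  0.1593] yaw z -176.34 q6 -1.709 grip 0.5 F [ 1.3 -0.9  0. ] t 5.58
shift [ 0.0443  0.0003 -0.0017] turn -0.008 rows 1.0622518380561288
```

View pics/w3.png

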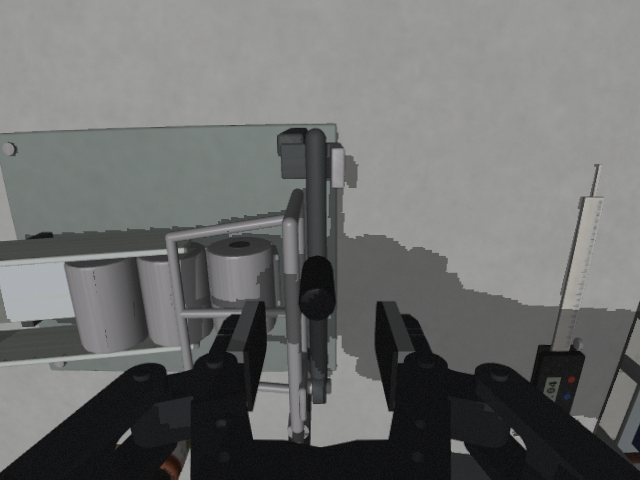

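View pics/c6.png

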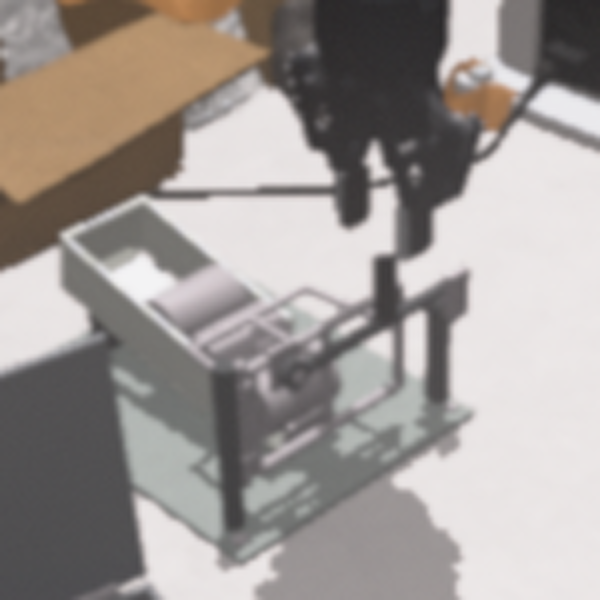

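>>> {"api": "move_arm", "payload": {
  "series": [
    [0.02,0,-0.002,0,50],
    [0.04,0,-0.002,0,50],
    [0.042,0,-0.002,0,50],
    [0.042,0,-0.002,0,30],
    [0.042,0,-0.002,0,10],
    [0.042,0,-0.002,0,5],
    [0.042,0,-0.002,0,5],
    [0.042,0,-0.002,0,5]
  ],
  "grip_force": 60
}}

```text
clock: 6.35
ee_pos: [0.5638, -0.042, 0.1212]
tool_rot: [-0.023, -0.706, -0.023, 0.708]
wrist_force: [-7.6, -0.4, 4.8]
gripper_width: 0.168
```

```bash
python3 - <<'E'
from h import *
to(.5637,-.042,.117,184.1)
# arc plan: relative pivot lift
H=np.array([.5683,.0625])
def knob(a,g,yaw0=.072,base=np.array([.0,.0])):
    r=.030+.075*np.cos(a)-.030*np.sin(a); h=.075*np.sin(a)+.030*np.cos(a)
    th=yaw0-g
    d=np.array([np.sin(th),-np.cos(th)]); n=np.array([-np.cos(th),-np.sin(th)])
    p=H+r*d+.013*n
    return np.array([p[0],p[1],.104+h])
for a in [0,.1,.2,.3,.4,.5]: print(a,(knob(a,0)-knob(0,0)).round(4))
k0=knob(.38,0)
for g in [0,.3,.6,.9,1.2,1.5,1.8]: print(g,(knob(.38,g)-k0).round(4),knob(.38,g).round(3))
E
```

```text
ee [ 0.5638 -0.042   0.1212] yaw z -176.28 q6 -1.709 grip 0.168 F [-7.6 -0.4  4.8] t 6.35
shift [0.0042 0.     0.0001] turn -0.007 rows 0.10016902181169167
0 [0. 0. 0.]
0.1 [-0.0002  0.0034  0.0073]
0.2 [-0.0005  0.0074  0.0143]
0.3 [-0.0009  0.0122  0.0208]
0.4 [-0.0013  0.0176  0.0268]
0.5 [-0.0017  0.0235  0.0323]
0 [0. 0. 0.] [ 0.562 -0.027  0.16 ]
0.3 [-0.0261  0.0059  0.    ] [ 0.536 -0.021  0.16 ]
0.6 [-0.0492  0.0193  0.    ] [ 0.512 -0.007  0.16 ]
0.9 [-0.0674  0.0389  0.    ] [0.494 0.012 0.16 ]
1.2 [-0.079  0.063  0.   ] [0.483 0.036 0.16 ]
1.5 [-0.0829  0.0895  0.    ] [0.479 0.063 0.16 ]
1.8 [-0.0788  0.1159  0.    ] [0.483 0.089 0.16 ]
```

>>> {"api": "move_arm", "payload": {
  "series": [
    [-0.006,-0.001,0,0,5],
    [-0.011,-0.003,0,0,5],
    [-0.016,-0.006,0,0,5],
    [-0.022,-0.01,0,0,5],
    [-0.027,-0.014,0,0,5],
    [-0.03,-0.017,0,0,5],
    [-0.03,-0.017,0,0,5],
    [-0.03,-0.017,0,0,5]
  ]
}}

```text
clock: 7.02
ee_pos: [0.5623, -0.0232, 0.1483]
tool_rot: [-0.023, -0.705, -0.024, 0.709]
wrist_force: [-3.0, 3.9, -11.9]
gripper_width: 0.164
```

```bash
python3 - <<'E'
from h import *
to(.5637,-.042,.117,184.1)
snap('wrist','w4');snap('scene','s4')
a=cv2.imread('pics/s4.png'); cv2.imwrite('pics/c7.png',cv2.resize(a[150:300,210:360],None,fx=4,fy=4,interpolation=cv2.INTER_CUBIC))
E
```

```text
ee [ 0.5623 -0.0232  0.1483] yaw z -176.2 q6 -1.679 grip 0.164 F [ -3.    3.9 -11.9] t 7.02
shift [ 0.0312  0.0189 -0.0003] turn -0.005 rows 0.8757118042185623
```

View pics/c7.png

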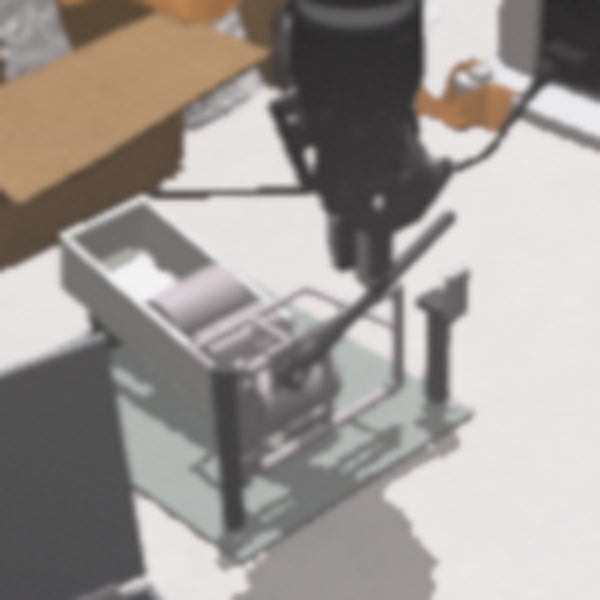

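View pics/w4.png

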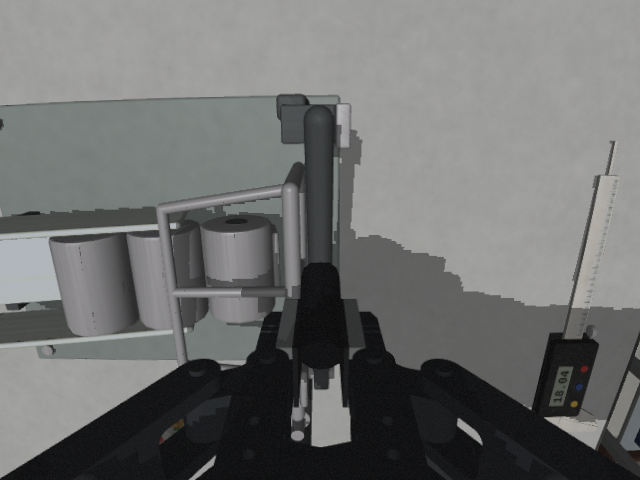

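```bash
cat > arc.py <<'E'
from h import *
def arc(H,gs):
    s=read_state(); q=np.array(s['tool_rot']); r=R.from_quat(q[[1,2,3,0]])
    p=np.array(s['ee_pos']); v=p[:2]-H
    for g in gs:
        c,sn=np.cos(-g),np.sin(-g)
        w=np.array([c*v[0]-sn*v[1],sn*v[0]+c*v[1]])-v
        print(round(g,3),r.inv().apply([w[0],w[1],0]).round(4).tolist())
E
python3 - <<'E'
from arc import *
arc(np.array([.5683,.0625]),np.arange(1,9)*.115)
E
```

```text
0.115 [0.0001, -0.0019, 0.0097]
0.23 [0.0001, -0.0049, 0.0191]
0.345 [0.0002, -0.009, 0.0281]
0.46 [0.0002, -0.014, 0.0366]
0.575 [0.0003, -0.02, 0.0444]
0.69 [0.0004, -0.0269, 0.0515]
0.805 [0.0004, -0.0345, 0.0578]
0.92 [0.0005, -0.0428, 0.0632]
```

>>> {"api": "move_arm", "payload": {
  "series": [
    [0,-0.002,0.01,0.115,5],
    [0,-0.005,0.019,0.23,5],
    [0,-0.009,0.028,0.345,5],
    [0,-0.014,0.0365,0.46,5],
    [0,-0.02,0.0445,0.575,5],
    [0,-0.027,0.0515,0.69,5],
    [0,-0.0345,0.058,0.805,5],
    [0,-0.043,0.063,0.92,5]
  ]
}}

```text
clock: 7.78
ee_pos: [0.4981, 0.0149, 0.1491]
tool_rot: [0.295, -0.642, 0.295, 0.644]
wrist_force: [0.4, 2.1, -10.3]
gripper_width: 0.165
```

```bash
python3 - <<'E'
from arc import *
to(.5637,-.042,.117,184.1)
arc(np.array([.5683,.0625]),np.arange(1,9)*.112)
E
```

```text
ee [0.4981 0.0149 0.1491] yaw z 130.76 q6 -0.682 grip 0.165 F [  0.4   2.1 -10.3] t 7.78
shift [ 0.0319 -0.0126 -0.086 ] turn -0.931 rows 2.220463234355766
0.112 [0.0, -0.0016, 0.0094]
0.224 [0.0, -0.0043, 0.0185]
0.336 [0.0, -0.0079, 0.0272]
0.448 [0.0001, -0.0126, 0.0355]
0.56 [0.0001, -0.0181, 0.0433]
0.672 [0.0001, -0.0244, 0.0503]
0.784 [0.0001, -0.0315, 0.0566]
0.896 [0.0001, -0.0393, 0.0621]
```

>>> {"api": "move_arm", "payload": {
  "series": [
    [0,-0.0016,0.0095,0.112,5],
    [0,-0.0043,0.0185,0.224,5],
    [0,-0.008,0.027,0.336,5],
    [0,-0.0126,0.0355,0.448,5],
    [0,-0.018,0.0433,0.56,5],
    [0,-0.0244,0.0503,0.672,5],
    [0,-0.0315,0.0566,0.784,5],
    [0,-0.039,0.062,0.896,5]
  ]
}}

```text
clock: 8.45
ee_pos: [0.4873, 0.0872, 0.1495]
tool_rot: [0.544, -0.451, 0.544, 0.452]
wrist_force: [0.9, 1.7, -9.3]
gripper_width: 0.166
```

```bash
python3 - <<'E'
from arc import *
to(.5637,-.042,.117,184.1)
snap('scene','s5')
E
```

```text
ee [0.4873 0.0872 0.1495] yaw z 79.43 q6 0.361 grip 0.166 F [ 0.9  1.7 -9.3] t 8.45
shift [ 0.0324 -0.0989 -0.113 ] turn -1.827 rows 3.6835703269673283
```

View pics/s5.png

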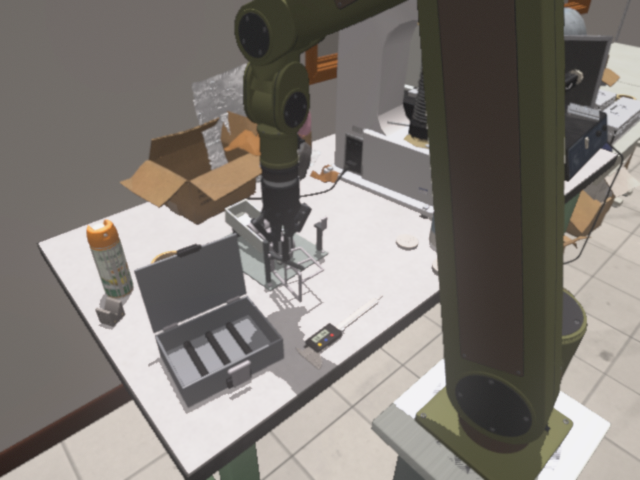

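>>> {"api": "move_arm", "payload": {
  "series": [
    [0.008,0.006,0,0,5],
    [0.016,0.011,0,0,5],
    [0.022,0.015,0,0,5],
    [0.026,0.017,0,0,20],
    [0.026,0.017,0,0,40],
    [0.01,0.017,0,0,45],
    [-0.03,0.017,0,0,45],
    [-0.07,0.017,0,0,45]
  ]
}}

```text
clock: 9.17
ee_pos: [0.4714, 0.0891, 0.2205]
tool_rot: [0.542, -0.453, 0.543, 0.453]
wrist_force: [1.8, 0.3, 0.3]
gripper_width: 0.449
```

```bash
python3 - <<'E'
from arc import *
to(.54,-.002,.25,94.1)
snap('scene','s6'); snap('side','d6')
a=cv2.imread('pics/s6.png')[210:310,215:340]; b=cv2.imread('pics/d6.png')[215:335,190:350]
cv2.imwrite('pics/c8.png',np.hstack([cv2.resize(a,(400,320)),cv2.resize(b,(400,320))]))
E
```

```text
ee [0.4714 0.0891 0.2205] yaw z 79.72 q6 0.367 grip 0.449 F [1.8 0.3 0.3] t 9.17
shift [-0.0295 -0.0838 -0.0775] turn -0.251 rows 2.825937066492132
```

View pics/c8.png

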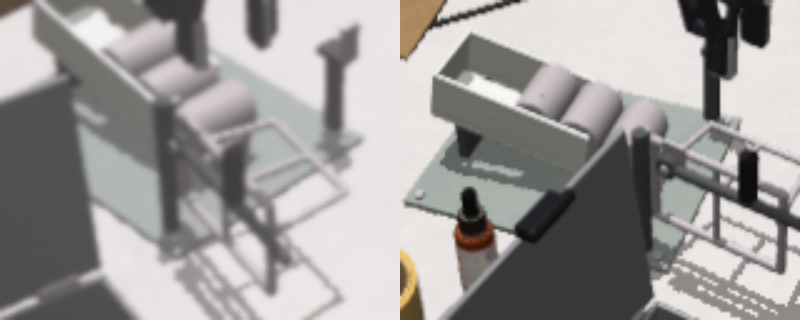

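```bash
python3 - <<'E'
from arc import *
to(.612,-.002,.17,94.1)
E
```

```text
ee [0.4774 0.0902 0.2271] yaw z 79.72 q6 0.367 grip 0.45 F [1.1 0.9 0.3] t 9.27
shift [ 0.059  -0.1481 -0.067 ] turn -0.251 rows 4.146590329313652
```

>>> {"api": "move_arm", "payload": {
  "series": [
    [0,-0.037,-0.017,-0.08,100],
    [0,-0.074,-0.034,-0.16,100],
    [0,-0.111,-0.05,-0.251,100],
    [0,-0.148,-0.067,-0.251,100],
    [0.03,-0.148,-0.067,-0.251,100],
    [0.05,-0.148,-0.067,-0.251,100],
    [0.05,-0.148,-0.067,-0.251,100]
  ]
}}

```text
clock: 9.85
ee_pos: [0.6039, -0.004, 0.1655]
tool_rot: [0.481, -0.516, 0.484, 0.519]
wrist_force: [-1.0, -0.6, -0.8]
gripper_width: 1.004
```

```bash
python3 - <<'E'
from arc import *
snap('wrist','w7')
to(.612,-.002,.031,94.1)
E
```

```text
ee [ 0.6042 -0.0035  0.1675] yaw z 94.06 q6 -0.076 grip 1.002 F [-0.5  0.6 -0.5] t 9.9
shift [ 0.1365 -0.0084  0.0009] turn -0.001 rows 3.280162770550439
```

View pics/w7.png

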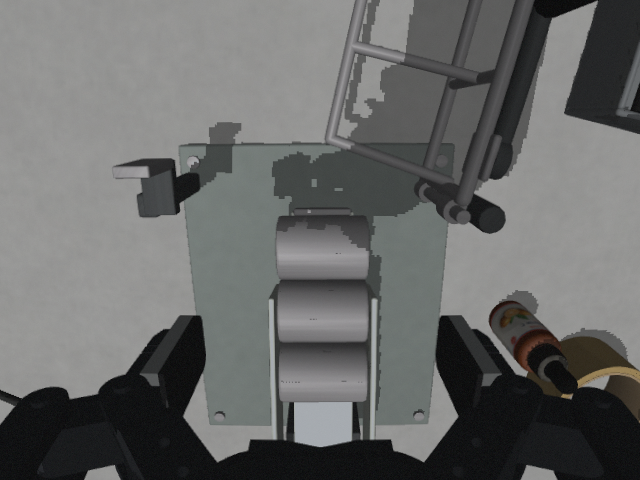

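The wrist view shows the three bars. The front one spans u 276–370 and v 215–280, centred between the jaws. The open gate is at upper right, clear of the pick-up place.

```bash
python3 - <<'E'
from arc import *
W=load('w7')
for u,v in [(276,247),(370,247),(323,215),(323,280),(323,247)]: print(onz(W,u,v,.055).round(4),onz(W,u,v,.068).round(4))
# model projection
for c in [(.612,-.002),(.608,-.002),(.616,-.002)]:
    ax=np.array([-.072,.9974]); n=np.array([.9974,.072])
    pts=[]
    for e in (-.03,.03):
        for th in np.linspace(0,2*np.pi,40):
            P=np.array(c)+ax*e+n*.022*np.cos(th); pts.append(proj(W,[P[0],P[1],.046+.022*np.sin(th)]))
    pts=np.array(pts); print(c,pts.min(0).round(1),pts.max(0).round(1))
E
```

```text
[ 0.6115 -0.0321  0.055 ] [ 0.6071 -0.0309  0.068 ]
[0.6071 0.0297 0.055 ] [0.603  0.0278 0.068 ]
[ 0.5877 -0.0028  0.055 ] [ 0.5846 -0.0031  0.068 ]
[6.328e-01 5.000e-04 5.500e-02] [0.6273 0.     0.068 ]
[ 0.6093 -0.0012  0.055 ] [ 0.6051 -0.0016  0.068 ]
(0.612, -0.002) [273.8 214.2] [369.3 278.8]
(0.608, -0.002) [274.1 208.4] [370.  273.4]
(0.616, -0.002) [273.6 219.8] [368.6 284.2]
```

>>> {"api": "move_arm", "payload": {
  "series": [
    [0.035,-0.0085,0,0,100],
    [0.075,-0.0085,0,0,100],
    [0.11,-0.0085,0,0,100],
    [0.135,-0.0085,0,0,100],
    [0.14,-0.0085,0,0,100],
    [0.14,-0.0085,0,0,80],
    [0.14,-0.0085,0,0,60],
    [0.14,-0.0085,0,0,50]
  ],
  "grip_force": 60
}}

```text
clock: 10.57
ee_pos: [0.6158, -0.0021, 0.0324]
tool_rot: [-0.483, 0.519, -0.481, -0.516]
wrist_force: [-0.1, -0.2, -1.8]
gripper_width: 0.693
```

```bash
python3 - <<'E'
from arc import *
snap('wrist','w8')
to(.612,-.002,.2,94.1)
E
```

```text
ee [ 0.6158 -0.0021  0.0323] yaw z 94.1 q6 -0.075 grip 0.693 F [-1.1  0.5  2.7] t 10.62
shift [-0.1677  0.0029  0.0003] turn -0.0 rows 4.02251697437687
```

View pics/w8.png

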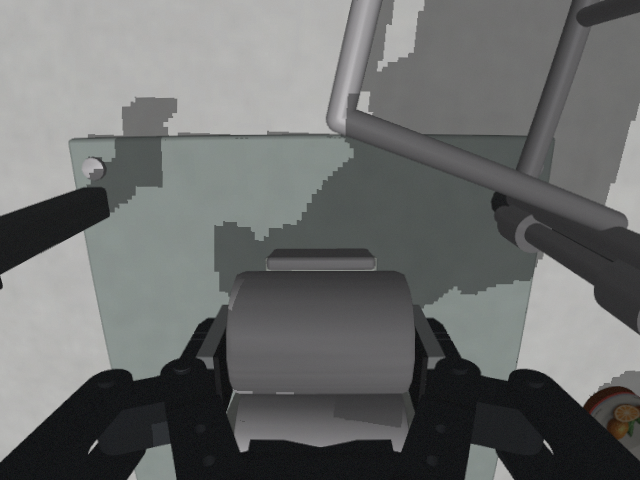

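>>> {"api": "move_arm", "payload": {
  "series": [
    [-0.02,0,0,0,50],
    [-0.06,0,0,0,50],
    [-0.1,0,0,0,50],
    [-0.14,0,0,0,50],
    [-0.17,0.01,0,0,50],
    [-0.175,0.045,0.01,-0.1,50],
    [-0.175,0.085,0.02,-0.22,50],
    [-0.175,0.12,0.03,-0.34,50]
  ]
}}

```text
clock: 11.28
ee_pos: [0.491, 0.0192, 0.2068]
tool_rot: [-0.387, 0.594, -0.385, -0.591]
wrist_force: [-0.9, 0.1, -2.4]
gripper_width: 0.694
```

```bash
python3 - <<'E'
from arc import *
to(.44,.12,.205,172)
E
```

```text
ee [0.491  0.0192 0.2068] yaw z 113.87 q6 -0.378 grip 0.694 F [-0.9  0.1 -2.4] t 11.28
shift [0.0016 0.0059 0.1128] turn -1.015 rows 2.709617033999245
```

>>> {"api": "move_arm", "payload": {
  "series": [
    [0,0.003,0.02,-0.12,50],
    [0,0.006,0.04,-0.24,50],
    [0,0.006,0.06,-0.36,50],
    [0,0.006,0.08,-0.48,50],
    [0,0.006,0.1,-0.6,50],
    [0,0.006,0.113,-0.72,50],
    [0,0.006,0.113,-0.84,50],
    [0,0.006,0.113,-0.96,50]
  ]
}}

```text
clock: 11.95
ee_pos: [0.441, 0.1212, 0.206]
tool_rot: [-0.068, 0.705, -0.067, -0.703]
wrist_force: [0.3, -0.1, -3.5]
gripper_width: 0.693
```

```bash
python3 - <<'E'
from arc import *
to(.449,.309,.205,172)
snap('scene','s9');snap('side','d9');snap('wrist','w9')
a=cv2.imread('pics/s9.png')[220:410,125:295]; b=cv2.imread('pics/d9.png')[260:470,190:390]
cv2.imwrite('pics/c9.png',np.hstack([cv2.resize(a,(400,447)),cv2.resize(b,(400,420))[:447] if 0 else cv2.copyMakeBorder(cv2.resize(b,(400,420)),0,27,0,0,0)]))
E
```

```text
ee [0.441  0.1212 0.206 ] yaw z 169.02 q6 -1.111 grip 0.693 F [ 0.3 -0.1 -3.5] t 11.95
shift [ 0.0011 -0.1859  0.0279] turn -0.052 rows 4.50713220734318
```

View pics/c9.png

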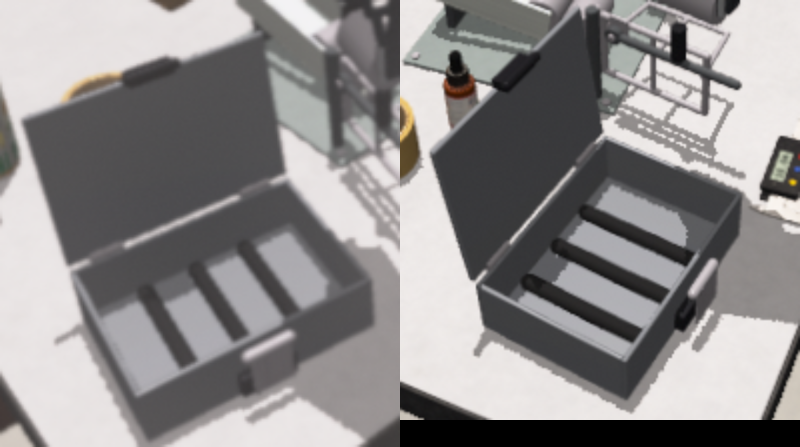

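View pics/w9.png

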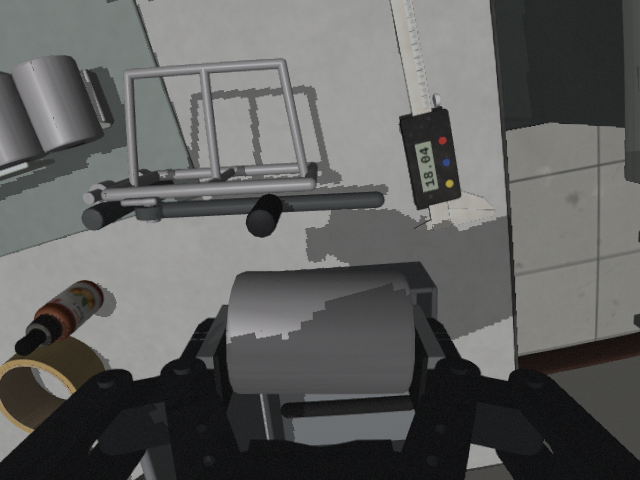

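```bash
python3 - <<'E'
from arc import *
W=load('w1')
print('BR',onz(W,148,168,.06),'FR',onz(W,118,308,.06))
for n,p in [('rib1 back',(95,176)),('rib1 front',(94,277)),('rib2 b',(52,178)),('rib2 f',(54,270)),('rib3 b',(12,180)),('rib3 f',(16,262))]: print(n,onz(W,*p,.022).round(4))
W=load('w9'); print('rib w9',onz(W,283,410,.022).round(4),onz(W,410,404,.022).round(4))
a=cv2.imread('pics/w1.png'); cv2.imwrite('pics/c10.png',cv2.resize(a[130:320,0:170],None,fx=3.1,fy=3.1))
E
```

```text
BR [0.51734244 0.14782365 0.06      ] FR [0.36558955 0.18961657 0.06      ]
rib1 back [0.4994 0.2221 0.022 ]
rib1 front [0.3822 0.2347 0.022 ]
rib2 b [0.4945 0.2709 0.022 ]
rib2 f [0.3871 0.2825 0.022 ]
rib3 b [0.4898 0.3181 0.022 ]
rib3 f [0.3934 0.3286 0.022 ]
rib w9 [0.5171 0.312  0.022 ] [0.3927 0.3298 0.022 ]
```

View pics/c10.png

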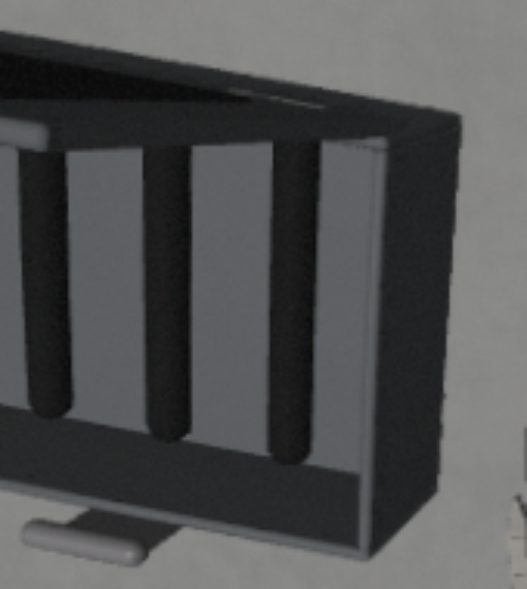

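```bash
python3 - <<'E'
from arc import *
S=load('scene0');D=load('side0');W=load('w1');W9=load('w9')
s=lambda u,v:(u/3.1+125,v/3.1+220); d=lambda u,v:(u/3+190,v/3+270)
for n,a,b in [('r1',(322,322),(272,288)),('r2',(258,350),(232,338)),('r3',(190,382),(190,392))]:
    print(n,tri([(S,*s(*a)),(D,*d(*b))]),onz(S,*s(*a),.014).round(4),onz(D,*d(*b),.014).round(4))
for n,p in [('rib1 back',(95,176)),('rib1 front',(94,277)),('rib2 b',(52,178)),('rib2 f',(54,270)),('rib3 b',(12,180)),('rib3 f',(16,262))]: print(n,onz(W,*p,.014).round(4))
print('BR',onz(W,125,176,.06),'FR',onz(W,119,309,.06))
print('w9 r3',onz(W9,283,410,.014).round(4),onz(W9,410,404,.014).round(4))
E
```

```text
r1 (array([0.51184097, 0.22516751, 0.00287767]), [np.float64(0.0008061795493266395), np.float64(0.0008061795493266019)]) [0.503  0.2294 0.014 ] [0.5067 0.2344 0.014 ]
r2 (array([0.5155838 , 0.27435409, 0.00632205]), [np.float64(0.0007975451274520979), np.float64(0.0007975451274520167)]) [0.5096 0.2766 0.014 ] [0.5118 0.2805 0.014 ]
r3 (array([0.51829435, 0.32450664, 0.00967122]), [np.float64(0.00018928823639872172), np.float64(0.00018928823639873744)]) [0.5146 0.3257 0.014 ] [0.5163 0.3275 0.014 ]
rib1 back [0.4979 0.2266 0.014 ]
rib1 front [0.3785 0.2394 0.014 ]
rib2 b [0.4929 0.2763 0.014 ]
rib2 f [0.3835 0.2881 0.014 ]
rib3 b [0.4881 0.3244 0.014 ]
rib3 f [0.3899 0.3351 0.014 ]
BR [0.50827686 0.17090874 0.06      ] FR [0.36447887 0.18861717 0.06      ]
w9 r3 [0.5194 0.3185 0.014 ] [0.3919 0.3368 0.014 ]
```

>>> {"api": "move_arm", "payload": {
  "series": [
    [0,-0.035,0.003,-0.02,50],
    [0,-0.07,0.008,-0.04,50],
    [0,-0.11,0.014,-0.052,50],
    [0,-0.145,0.02,-0.052,50],
    [0,-0.17,0.025,-0.052,50],
    [0,-0.185,0.028,-0.052,50],
    [0,-0.185,0.028,-0.052,50]
  ]
}}

```text
clock: 12.68
ee_pos: [0.4507, 0.3102, 0.2046]
tool_rot: [-0.053, 0.706, -0.051, -0.705]
wrist_force: [1.0, 1.0, -2.0]
gripper_width: 0.689
```

```bash
python3 - <<'E'
from arc import *
to(.449,.309,.205,172)
snap('wrist','w10')
E
```

```text
ee [0.4507 0.3102 0.2046] yaw z 171.59 q6 -0.822 grip 0.689 F [ 1.  1. -2.] t 12.68
shift [-0.0004  0.0015  0.0015] turn -0.007 rows 0.05188146280402978
```

View pics/w10.png

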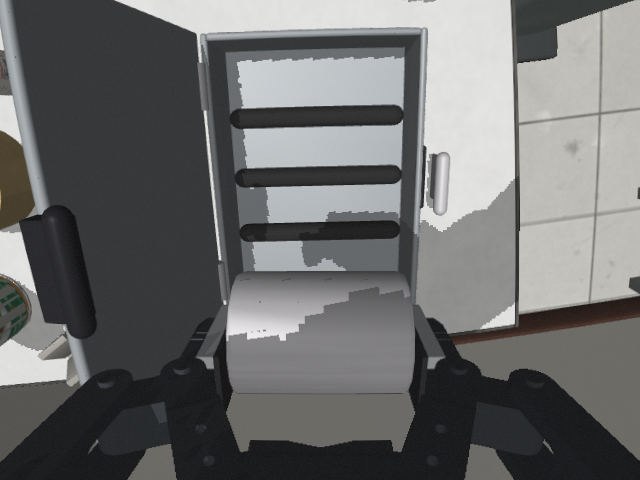

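```bash
cat > casefit.py <<'E'
from h import *
from scipy.optimize import least_squares
def fit(W,obs,x0=(.446,.283,-.13)):
    # obs: list of ((cx,cy,z),(u,v))
    def f(p):
        c,s=np.cos(p[2]),np.sin(p[2]); r=[]
        for (a,b,z),(u,v) in obs:
            pu=proj(W,[p[0]+c*a-s*b,p[1]+s*a+c*b,z]); r+=[pu[0]-u,pu[1]-v]
        return r
    o=least_squares(f,x0,loss='soft_l1',f_scale=2); return o.x,np.array(o.fun).reshape(-1,2)
def w2(p,a,b):
    c,s=np.cos(p[2]),np.sin(p[2]); return np.array([p[0]+c*a-s*b,p[1]+s*a+c*b])
E
python3 - <<'E'
from casefit import *
W=load('w10'); print('cam',ray(W,320,240)[0])
BR=onz(W,204,36,.06);FR=onz(W,427,30,.06); print('BR',BR,'FR',FR)
for p in [(236,118),(400,114),(241,178),(398,174),(246,232),(396,229)]: print(onz(W,*p,.014).round(4))
# rib ends: unknown half-length L symmetrical-> use rib mid
obs=[((.075,-.104,.06),(204,36)),((-.075,-.104,.06),(427,30))]
for y,a,b in [(-.048,(236,118),(400,114)),(0,(241,178),(398,174)),(.048,(246,232),(396,229))]:
    obs+=[((.058,y,.014),a),((-.058,y,.014),b)]
p,r=fit(W,obs); print(p,r.round(1).tolist())
for y in (-.072,-.024,.024,.072): print(y,w2(p,0,y).round(4))
E
```

```text
cam [0.43838896 0.23326804 0.34732175]
BR [0.50689943 0.17393946 0.06      ] FR [0.36233416 0.19168891 0.06      ]
[0.5056 0.2278 0.014 ]
[0.3766 0.2437 0.014 ]
[0.5112 0.2754 0.014 ]
[0.3826 0.291  0.014 ]
[0.5163 0.3217 0.014 ]
[0.3885 0.3377 0.014 ]
[ 0.44673664  0.28375716 -0.11958865] [[-3.6, -3.3], [3.5, -4.2], [9.0, 0.4], [-8.7, 0.3], [8.4, 0.5], [-7.9, 0.8], [7.8, 2.1], [-7.3, 1.7]]
-0.072 [0.4381 0.2123]
-0.024 [0.4439 0.2599]
0.024 [0.4496 0.3076]
0.072 [0.4553 0.3552]
```

>>> {"api": "move_arm", "payload": {
  "series": [
    [0.035,0,0,-0.025,50],
    [0.075,0,0.001,-0.025,50],
    [0.115,0,0.001,-0.025,50],
    [0.15,0,0.001,-0.025,50],
    [0.17,0,0.001,-0.025,50],
    [0.18,0,0.001,-0.025,50],
    [0.187,0,0.001,-0.025,50],
    [0.187,0,0.001,-0.025,50]
  ]
}}

```text
clock: 13.4
ee_pos: [0.45, 0.307, 0.0176]
tool_rot: [-0.044, 0.706, -0.044, -0.705]
wrist_force: [0.2, -0.1, -2.4]
gripper_width: 0.693
```

```bash
python3 - <<'E'
from arc import *
to(.450,.310,.015,173)
snap('wrist','w11')
E
```

```text
ee [0.45   0.307  0.0176] yaw z 172.88 q6 -0.848 grip 0.693 F [ 0.2 -0.1 -2.4] t 13.4
shift [ 0.0026 -0.003   0.0004] turn -0.002 rows 0.09539243992013416
```

View pics/w11.png

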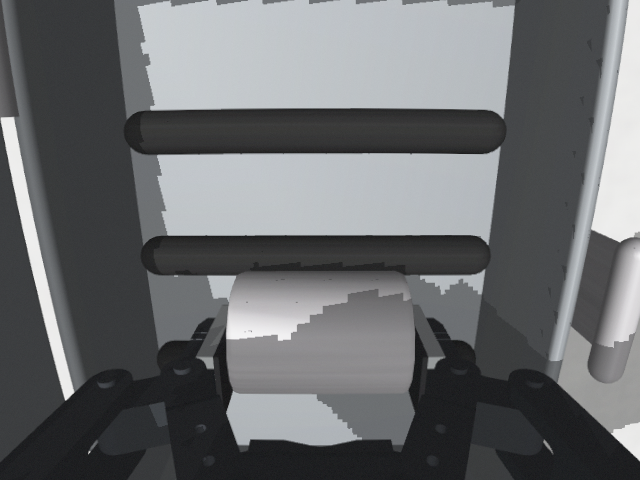

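>>> {"api": "move_arm", "payload": {
  "series": [
    [0.001,-0.003,0,0,50],
    [0.003,-0.003,0,0,50],
    [0.003,-0.003,0,0,65],
    [0.003,-0.003,0,0,80],
    [0.003,-0.003,0,0,85],
    [-0.03,-0.003,0,0,85],
    [-0.07,-0.003,0,0,85],
    [-0.11,-0.003,0,0,85]
  ]
}}

```text
clock: 14.12
ee_pos: [0.4488, 0.3097, 0.1282]
tool_rot: [0.043, -0.705, 0.044, 0.706]
wrist_force: [1.2, 0.8, -0.3]
gripper_width: 0.849
```

```bash
python3 - <<'E'
from arc import *
snap('wrist','w12')
to(.44,.12,.205,160)
E
```

```text
ee [0.4534 0.3129 0.1372] yaw z 172.98 q6 -0.844 grip 0.85 F [2.2 0.5 4.3] t 14.17
shift [-0.0693  0.1926 -0.0109] turn 0.226 rows 4.91524755128417
```

View pics/w12.png

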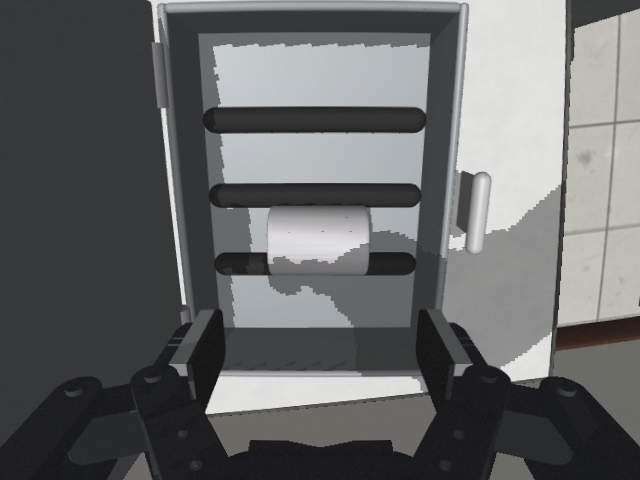

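Specimen 1 lies in the third cradle, at about (318,240) between ribs 2 and 3. Going back for the next.

>>> {"api": "move_arm", "payload": {
  "series": [
    [-0.035,0.01,0,0,85],
    [-0.065,0.04,-0.002,0.02,85],
    [-0.068,0.08,-0.005,0.1,85],
    [-0.068,0.12,-0.008,0.22,90],
    [-0.068,0.16,-0.01,0.34,90],
    [-0.068,0.195,-0.01,0.46,95],
    [-0.068,0.215,-0.01,0.58,95],
    [-0.068,0.235,-0.01,0.7,100]
  ]
}}

```text
clock: 14.83
ee_pos: [0.4305, 0.0742, 0.196]
tool_rot: [-0.285, 0.648, -0.285, -0.647]
wrist_force: [0.7, -0.1, -0.3]
gripper_width: 0.996
```

```bash
python3 - <<'E'
from arc import *
to(.604,-.002,.17,94.1)
E
```

```text
ee [0.4305 0.0742 0.196 ] yaw z 132.45 q6 -0.57 grip 0.996 F [ 0.7 -0.1 -0.3] t 14.83
shift [ 0.0262 -0.0766 -0.1733] turn 0.669 rows 4.58707192762976
```

>>> {"api": "move_arm", "payload": {
  "series": [
    [0,-0.015,-0.035,0.11,100],
    [0,-0.03,-0.07,0.22,100],
    [0,-0.045,-0.105,0.33,100],
    [0,-0.06,-0.14,0.44,100],
    [0,-0.0766,-0.173,0.55,100],
    [0.01,-0.0766,-0.173,0.669,100],
    [0.026,-0.0766,-0.173,0.669,100],
    [0.026,-0.0766,-0.173,0.669,100]
  ]
}}

```text
clock: 15.5
ee_pos: [0.6036, 0.0007, 0.1666]
tool_rot: [0.479, -0.518, 0.481, 0.52]
wrist_force: [-1.5, 0.5, -1.4]
gripper_width: 1.0
```

```bash
cat > spec.py <<'E'
from h import *
def box(W,c,z=.046,yaw=.072):
    ax=np.array([-np.sin(yaw),np.cos(yaw)]); n=np.array([np.cos(yaw),np.sin(yaw)]); pts=[]
    for e in (-.03,.03):
        for th in np.linspace(0,2*np.pi,40):
            P=np.array(c)+ax*e+n*.022*np.cos(th); pts.append(proj(W,[P[0],P[1],z+.022*np.sin(th)]))
    pts=np.array(pts); return pts
E
python3 - <<'E'
from spec import *
snap('wrist','w13'); to(.6125,-.0015,.027,94.1)
W=load('w13'); a=cv2.imread('pics/w13.png')
h=cv2.convexHull(box(W,(.6125,-.0015)).astype(np.int32)); cv2.polylines(a,[h],True,(0,0,255),1); cv2.imwrite('pics/w13o.png',a)
E
```

```text
ee [0.6034 0.001  0.1679] yaw z 94.54 q6 -0.078 grip 0.997 F [ 0.3 -0.2  0.2] t 15.55
shift [ 0.1408 -0.0094 -0.0032] turn 0.008 rows 3.3857968377858563
```

View pics/w13o.png

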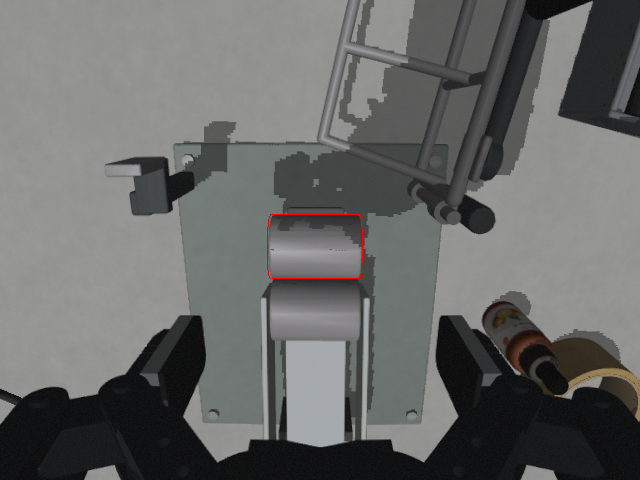

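The model outline fits the new front specimen at (315,246). Picking it.

>>> {"api": "move_arm", "payload": {
  "series": [
    [0.035,-0.009,-0.003,0.008,100],
    [0.075,-0.009,-0.003,0.008,100],
    [0.11,-0.009,-0.003,0.008,100],
    [0.135,-0.009,-0.003,0.008,100],
    [0.14,-0.009,-0.003,0.008,100],
    [0.14,-0.009,-0.003,0.008,80],
    [0.14,-0.009,-0.003,0.008,60],
    [0.14,-0.009,-0.003,0.008,50]
  ],
  "grip_force": 60
}}

```text
clock: 16.22
ee_pos: [0.6158, -0.0011, 0.0322]
tool_rot: [-0.483, 0.519, -0.481, -0.516]
wrist_force: [-0.2, -0.1, -3.4]
gripper_width: 0.694
```

>>> {"api": "move_arm", "payload": {
  "series": [
    [-0.001,0,0,0,50],
    [-0.04,0,0,0,50],
    [-0.08,0,0,0,50],
    [-0.12,0,0,0,50],
    [-0.155,0,0,0,50],
    [-0.175,0.02,0.005,-0.05,50],
    [-0.175,0.06,0.015,-0.15,50],
    [-0.175,0.1,0.025,-0.27,50]
  ]
}}

```text
clock: 16.88
ee_pos: [0.5141, 0.0169, 0.2074]
tool_rot: [-0.408, 0.581, -0.405, -0.577]
wrist_force: [-0.0, 0.9, -3.9]
gripper_width: 0.69
```

```bash
python3 - <<'E'
from spec import *
to(.441,.12,.205,173)
E
```

```text
ee [0.5141 0.0169 0.2074] yaw z 109.81 q6 -0.313 grip 0.69 F [-0.   0.9 -3.9] t 16.88
shift [0.0019 0.0338 0.1218] turn -1.103 rows 3.0317056863464305
```

>>> {"api": "move_arm", "payload": {
  "series": [
    [0,0.015,0.015,-0.12,50],
    [0,0.03,0.035,-0.24,50],
    [0,0.034,0.055,-0.36,50],
    [0,0.034,0.075,-0.48,50],
    [0,0.034,0.095,-0.6,50],
    [0,0.034,0.115,-0.72,50],
    [0,0.034,0.122,-0.84,50],
    [0,0.034,0.122,-0.96,50]
  ]
}}

```text
clock: 17.55
ee_pos: [0.4388, 0.122, 0.2055]
tool_rot: [-0.093, 0.702, -0.091, -0.701]
wrist_force: [0.6, 0.7, -4.0]
gripper_width: 0.69
```

```bash
python3 - <<'E'
from spec import *
to(.4445,.263,.205,173)
E
```

```text
ee [0.4388 0.122  0.2055] yaw z 165.05 q6 -1.039 grip 0.69 F [ 0.6  0.7 -4. ] t 17.55
shift [ 0.0007 -0.1377  0.0309] turn -0.139 rows 3.3846908331424217
```

>>> {"api": "move_arm", "payload": {
  "series": [
    [0,-0.03,0.006,-0.07,50],
    [0,-0.07,0.015,-0.139,50],
    [0,-0.11,0.024,-0.139,50],
    [0,-0.13,0.029,-0.139,50],
    [0,-0.138,0.031,-0.139,50],
    [0,-0.138,0.031,-0.139,50],
    [0,-0.138,0.031,-0.139,50]
  ]
}}

```text
clock: 18.13
ee_pos: [0.446, 0.261, 0.2047]
tool_rot: [-0.046, 0.706, -0.046, -0.706]
wrist_force: [0.0, 0.0, -4.4]
gripper_width: 0.692
```

```bash
python3 - <<'E'
from casefit import *
snap('wrist','w14'); snap('side','d14')
to(.4445,.263,.016,173)
b=cv2.imread('pics/d14.png')[250:480,180:400]; cv2.imwrite('pics/c14.png',np.hstack([cv2.resize(cv2.imread('pics/w14.png'),(480,360)),cv2.resize(b,(320,360))]))
E
```

```text
ee [0.446  0.2601 0.2046] yaw z 172.45 q6 -0.911 grip 0.695 F [-0.8 -0.7 -3.7] t 18.23
shift [ 0.1886 -0.0028  0.0018] turn -0.01 rows 4.522318761227612
```

View pics/c14.png

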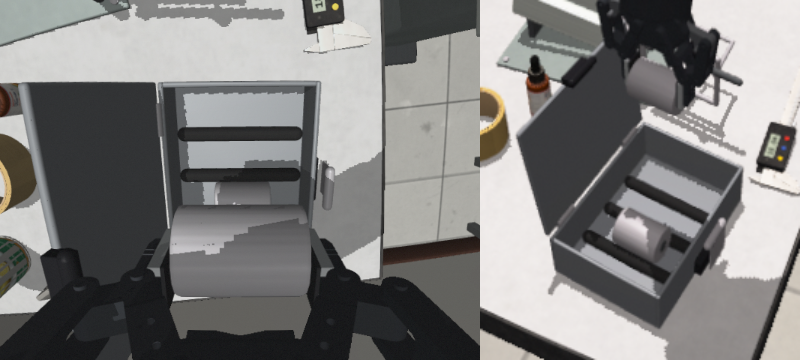

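```bash
python3 - <<'E'
from casefit import *
W=load('w14')
sc=480/360
obs=[((.075,-.104,.06),(161*sc,83*sc)),((-.075,-.104,.06),(321*sc,83*sc))]
for y,a,b in [(-.048,(181*sc,134*sc),(299*sc,133*sc)),(0,(184*sc,175*sc),(297*sc,174*sc))]:
    obs+=[((.065,y,.014),a),((-.065,y,.014),b)]
p,r=fit(W,obs); print(p,r.round(1).tolist())
for y in (-.072,-.024,.024,.072): print(y,w2(p,0,y).round(4))
E
```

```text
[ 0.44787746  0.28358429 -0.12475435] [[-4.7, -2.1], [1.9, -3.2], [0.4, 0.7], [0.3, 1.3], [-0.2, 1.6], [0.1, 2.3]]
-0.072 [0.4389 0.2121]
-0.024 [0.4449 0.2598]
0.024 [0.4509 0.3074]
0.072 [0.4568 0.355 ]
```

View pics/w14.png

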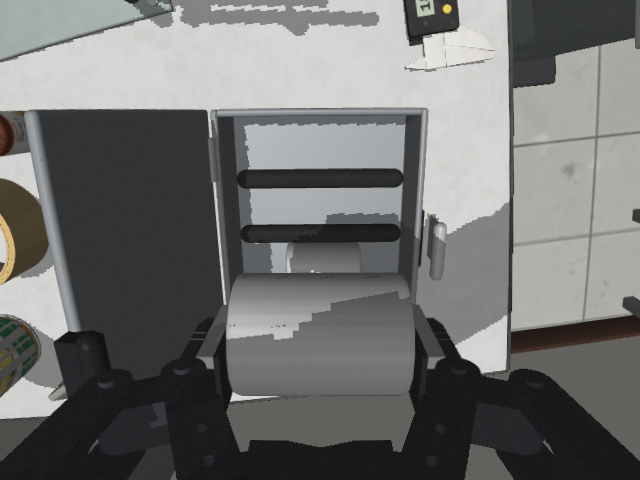

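>>> {"api": "move_arm", "payload": {
  "series": [
    [0.035,-0.003,0.001,-0.01,50],
    [0.075,-0.003,0.001,-0.01,50],
    [0.115,-0.003,0.001,-0.01,50],
    [0.145,-0.004,0.001,-0.01,50],
    [0.16,-0.005,0.001,-0.01,50],
    [0.166,-0.005,0.001,-0.01,50],
    [0.166,-0.005,0.001,-0.01,50]
  ]
}}

```text
clock: 18.82
ee_pos: [0.445, 0.2648, 0.0372]
tool_rot: [0.042, -0.705, 0.044, 0.707]
wrist_force: [-0.5, -0.1, -2.6]
gripper_width: 0.691
```

```bash
python3 - <<'E'
from casefit import *
to(.4453,.2633,.016,173)
E
```

```text
ee [0.445  0.2648 0.0372] yaw z 172.99 q6 -0.912 grip 0.691 F [-0.5 -0.1 -2.6] t 18.82
shift [ 0.0212  0.0014 -0.0005] turn -0.0 rows 0.5098701134815222
```

>>> {"api": "move_arm", "payload": {
  "series": [
    [0.01,0.0015,0,0,50],
    [0.021,0.0015,0,0,50],
    [0.022,0.0015,0,0,50],
    [0.022,0.0015,0,0,68],
    [0.022,0.0015,0,0,85],
    [0.022,0.0015,0,0,85],
    [-0.02,0.0015,0,0,85],
    [-0.06,0.0015,0,0,85]
  ]
}}

```text
clock: 19.48
ee_pos: [0.4444, 0.2643, 0.0986]
tool_rot: [0.042, -0.705, 0.043, 0.707]
wrist_force: [0.9, 1.3, -0.2]
gripper_width: 0.849
```

```bash
python3 - <<'E'
from casefit import *
snap('wrist','w15')
to(.44,.12,.205,150)
E
```

```text
ee [0.45   0.2676 0.1078] yaw z 173.09 q6 -0.914 grip 0.851 F [1.6 1.1 5.1] t 19.53
shift [-0.0982  0.147  -0.0088] turn 0.403 rows 4.245622051917902
```

View pics/w15.png

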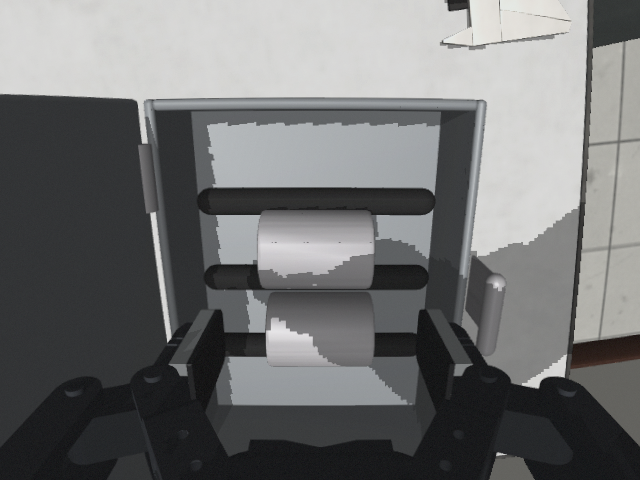

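Both specimens are seated side by side, at (316,250) and (320,328). Going back for the third.

>>> {"api": "move_arm", "payload": {
  "series": [
    [-0.035,0.005,0,0,85],
    [-0.075,0.02,-0.002,0.02,85],
    [-0.092,0.055,-0.004,0.1,85],
    [-0.092,0.09,-0.006,0.2,90],
    [-0.092,0.125,-0.008,0.32,90],
    [-0.092,0.15,-0.009,0.44,95],
    [-0.092,0.17,-0.01,0.56,95],
    [-0.092,0.19,-0.01,0.68,100]
  ]
}}

```text
clock: 20.2
ee_pos: [0.4336, 0.0741, 0.192]
tool_rot: [-0.278, 0.651, -0.277, -0.649]
wrist_force: [0.4, 0.2, 1.0]
gripper_width: 1.001
```

```bash
python3 - <<'E'
from arc import *
to(.606,-.004,.17,94.1)
E
```

```text
ee [0.4336 0.0741 0.192 ] yaw z 133.75 q6 -0.594 grip 1.001 F [0.4 0.2 1. ] t 20.2
shift [ 0.0226 -0.0705 -0.1756] turn 0.692 rows 4.570329814810942
```

>>> {"api": "move_arm", "payload": {
  "series": [
    [0,-0.015,-0.035,0.115,100],
    [0,-0.03,-0.07,0.23,100],
    [0,-0.045,-0.105,0.345,100],
    [0,-0.06,-0.14,0.46,100],
    [0,-0.07,-0.175,0.58,100],
    [0.01,-0.07,-0.175,0.692,100],
    [0.022,-0.07,-0.175,0.692,100],
    [0.022,-0.07,-0.175,0.692,100]
  ]
}}

```text
clock: 20.87
ee_pos: [0.6047, -0.0021, 0.1672]
tool_rot: [0.48, -0.519, 0.481, 0.519]
wrist_force: [-0.6, 0.3, -1.0]
gripper_width: 1.001
```

```bash
python3 - <<'E'
from spec import *
snap('wrist','w16'); to(.6125,-.0015,.027,94.1)
W=load('w16'); a=cv2.imread('pics/w16.png')
h=cv2.convexHull(box(W,(.6125,-.0015)).astype(np.int32)); cv2.polylines(a,[h],True,(0,0,255),1); cv2.imwrite('pics/w16o.png',a)
E
```

```text
ee [ 0.6046 -0.0017  0.1682] yaw z 94.48 q6 -0.081 grip 0.997 F [ 0.  -0.1  0.3] t 20.92
shift [ 0.1412 -0.0081 -0.0004] turn 0.007 rows 3.3905910431336777
```

View pics/w16o.png

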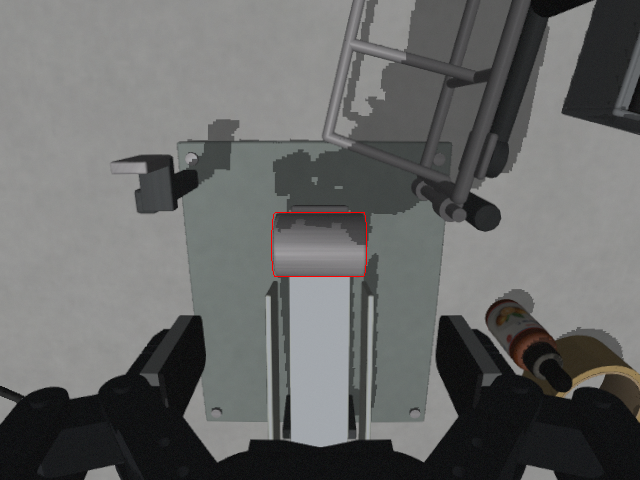

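The last lane specimen is at the front, centred at (320,245), and the outline fits. Picking it.

>>> {"api": "move_arm", "payload": {
  "series": [
    [0.035,-0.008,0,0.007,100],
    [0.075,-0.008,0,0.007,100],
    [0.11,-0.008,0,0.007,100],
    [0.135,-0.008,0,0.007,100],
    [0.14,-0.008,0,0.007,100],
    [0.14,-0.008,0,0.007,80],
    [0.14,-0.008,0,0.007,60],
    [0.14,-0.008,0,0.007,50]
  ],
  "grip_force": 60
}}

```text
clock: 21.58
ee_pos: [0.6151, -0.0008, 0.0313]
tool_rot: [-0.483, 0.519, -0.481, -0.516]
wrist_force: [-0.2, -0.5, -1.9]
gripper_width: 0.693
```

>>> {"api": "move_arm", "payload": {
  "series": [
    [-0.001,0,0,0,50],
    [-0.04,0,0,0,50],
    [-0.08,0,0,0,50],
    [-0.12,0,0,0,50],
    [-0.155,0,0,0,50],
    [-0.175,0.02,0.005,-0.05,50],
    [-0.175,0.06,0.015,-0.15,50],
    [-0.175,0.1,0.025,-0.27,50]
  ]
}}

```text
clock: 22.25
ee_pos: [0.5132, 0.0171, 0.2065]
tool_rot: [-0.408, 0.581, -0.405, -0.576]
wrist_force: [-1.3, 0.3, -3.7]
gripper_width: 0.695
```

```bash
python3 - <<'E'
from spec import *
to(.44,.12,.205,173)
E
```

```text
ee [0.5132 0.0171 0.2065] yaw z 109.81 q6 -0.313 grip 0.695 F [-1.3  0.3 -3.7] t 22.25
shift [0.001  0.034  0.1217] turn -1.103 rows 3.0295212644097402
```

>>> {"api": "move_arm", "payload": {
  "series": [
    [0,0.015,0.015,-0.12,50],
    [0,0.03,0.035,-0.24,50],
    [0,0.034,0.055,-0.36,50],
    [0,0.034,0.075,-0.48,50],
    [0,0.034,0.095,-0.6,50],
    [0,0.034,0.115,-0.72,50],
    [0,0.034,0.122,-0.84,50],
    [0,0.034,0.122,-0.96,50]
  ]
}}

```text
clock: 22.92
ee_pos: [0.438, 0.1222, 0.2046]
tool_rot: [-0.093, 0.702, -0.091, -0.701]
wrist_force: [0.3, -0.8, -4.2]
gripper_width: 0.695
```

```bash
python3 - <<'E'
from spec import *
to(.4395,.2155,.205,173)
snap('wrist','w17')
E
```

```text
ee [0.438  0.1222 0.2046] yaw z 165.05 q6 -1.038 grip 0.695 F [ 0.3 -0.8 -4.2] t 22.92
shift [-0.0003 -0.0906  0.0226] turn -0.139 rows 2.2381974100348625
```

View pics/w17.png

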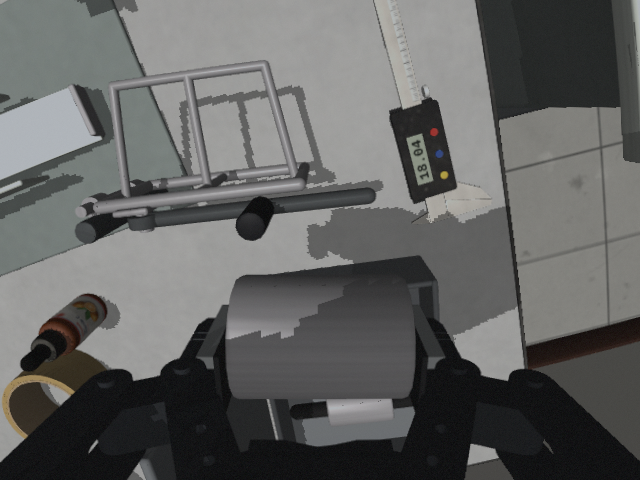

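>>> {"api": "move_arm", "payload": {
  "series": [
    [0,-0.03,0.007,-0.07,50],
    [0,-0.065,0.016,-0.139,50],
    [0,-0.09,0.022,-0.139,50],
    [0,-0.092,0.0225,-0.139,50],
    [0,-0.092,0.0225,-0.139,50],
    [0,-0.092,0.0225,-0.139,50]
  ]
}}

```text
clock: 23.47
ee_pos: [0.4412, 0.2147, 0.2037]
tool_rot: [-0.046, 0.706, -0.047, -0.705]
wrist_force: [-0.3, -0.9, -3.4]
gripper_width: 0.695
```

```bash
python3 - <<'E'
from spec import *
snap('wrist','w18'); snap('side','d18'); snap('scene','s18')
to(.4395,.2155,.036,173)
a=cv2.imread('pics/s18.png')[220:410,125:295]; b=cv2.imread('pics/d18.png')[250:480,180:400]; cv2.imwrite('pics/c18.png',np.hstack([cv2.resize(cv2.imread('pics/w18.png'),(400,360)),cv2.resize(b,(320,360))]))
E
```

```text
ee [0.4412 0.2141 0.2035] yaw z 172.4 q6 -0.986 grip 0.691 F [-0.8  0.2 -2.8] t 23.62
shift [ 0.1675 -0.0013  0.0019] turn -0.011 rows 4.017438541079337
```

View pics/c18.png

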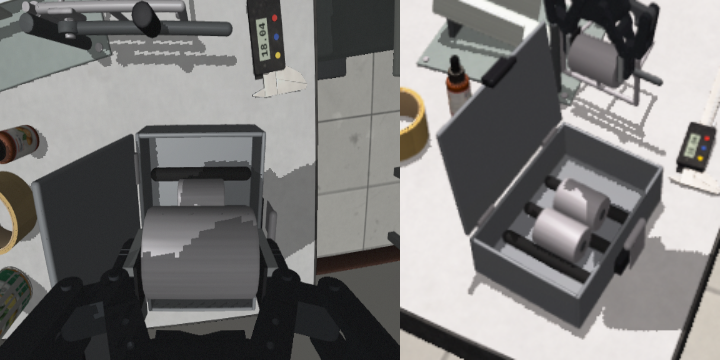

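>>> {"api": "move_arm", "payload": {
  "series": [
    [0.035,-0.002,0.001,-0.011,50],
    [0.075,-0.002,0.001,-0.011,50],
    [0.115,-0.002,0.001,-0.011,50],
    [0.145,-0.003,0.001,-0.011,50],
    [0.16,-0.003,0.001,-0.011,50],
    [0.166,-0.003,0.001,-0.011,50],
    [0.166,-0.003,0.001,-0.011,50]
  ]
}}

```text
clock: 24.2
ee_pos: [0.4397, 0.217, 0.0361]
tool_rot: [0.042, -0.705, 0.043, 0.707]
wrist_force: [-0.3, 0.1, -2.4]
gripper_width: 0.693
```

```bash
python3 - <<'E'
from casefit import *
to(.4395,.2155,.0165,173)
snap('wrist','w19')
E
```

```text
ee [0.4397 0.217  0.0361] yaw z 173.06 q6 -0.991 grip 0.693 F [-0.3  0.1 -2.4] t 24.2
shift [0.0196 0.0015 0.    ] turn 0.001 rows 0.4722411168897455
```

View pics/w19.png

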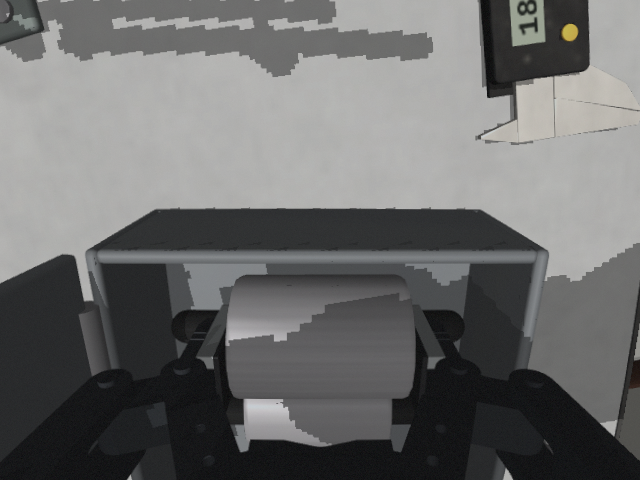

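>>> {"api": "move_arm", "payload": {
  "series": [
    [0.01,0.0015,0,0,50],
    [0.019,0.0015,0,0,50],
    [0.02,0.0015,0,0,50],
    [0.02,0.0015,0,0,68],
    [0.02,0.0015,0,0,85],
    [0.02,0.0015,0,0,85],
    [-0.02,0.0015,0,0,85],
    [-0.06,0.0015,0,0,85]
  ]
}}

```text
clock: 24.92
ee_pos: [0.4387, 0.216, 0.097]
tool_rot: [0.041, -0.704, 0.043, 0.707]
wrist_force: [1.3, 0.9, -1.4]
gripper_width: 0.855
```

```bash
python3 - <<'E'
from casefit import *
snap('wrist','w20'); snap('side','d20')
to(.44,.12,.205,150)
b=cv2.imread('pics/d20.png')[250:480,180:400]; cv2.imwrite('pics/c20.png',np.hstack([cv2.resize(cv2.imread('pics/w20.png'),(480,360)),cv2.resize(b,(320,360))]))
E
```

```text
ee [0.4456 0.2194 0.1038] yaw z 173.15 q6 -0.994 grip 0.854 F [0.5 0.9 1.3] t 25.02
shift [-0.1018  0.0986 -0.0074] turn 0.404 rows 3.4032816914614545
```

View pics/c20.png

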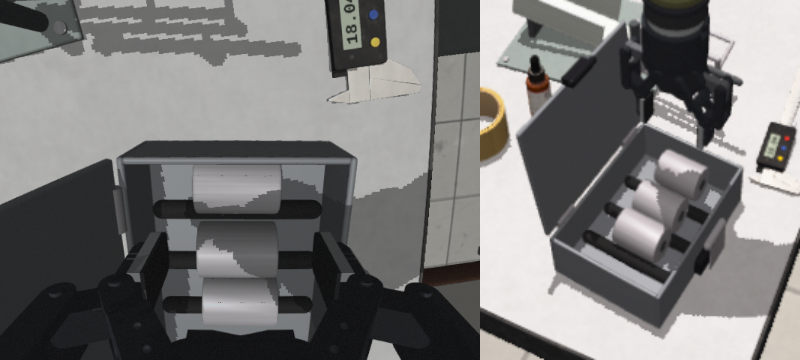

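>>> {"api": "move_arm", "payload": {
  "series": [
    [-0.04,0.005,0,0,85],
    [-0.08,0.015,0,0.1,80],
    [-0.1,0.04,-0.005,0.22,70],
    [-0.1,0.065,-0.01,0.34,60],
    [-0.1,0.09,-0.02,0.46,50],
    [-0.1,0.11,-0.025,0.58,50],
    [-0.1,0.125,-0.03,0.7,50],
    [-0.1,0.13,-0.03,0.82,50]
  ]
}}

```text
clock: 25.68
ee_pos: [0.4557, 0.0823, 0.198]
tool_rot: [-0.323, 0.63, -0.323, -0.628]
wrist_force: [0.5, 0.0, 0.5]
gripper_width: 0.5
```

```bash
python3 - <<'E'
from casefit import *
W=load('w17'); print('knob', onz(W,255,212,.149), onz(W,252,222,.14))
to(.47,.089,.205,79.4)
E
```

```text
knob [0.46124975 0.08516127 0.149     ] [0.46646483 0.09167075 0.14      ]
ee [0.4557 0.0823 0.198 ] yaw z 125.69 q6 -0.444 grip 0.5 F [0.5 0.  0.5] t 25.68
shift [-0.007  -0.0156 -0.0029] turn 0.808 rows 0.4151299495761776
```

>>> {"api": "move_arm", "payload": {
  "series": [
    [0,-0.005,0,0.12,50],
    [0,-0.01,0,0.24,50],
    [0,-0.012,0,0.36,50],
    [0,-0.012,-0.002,0.48,50],
    [0,-0.012,-0.002,0.6,50],
    [0,-0.012,-0.002,0.72,50],
    [0,-0.012,-0.002,0.74,50],
    [0,-0.012,-0.002,0.74,50]
  ]
}}

```text
clock: 26.35
ee_pos: [0.4659, 0.0897, 0.1977]
tool_rot: [0.526, -0.473, 0.526, 0.472]
wrist_force: [-0.2, -0.1, -0.8]
gripper_width: 0.502
```

```bash
python3 - <<'E'
from casefit import *
snap('wrist','w21')
to(.465,.088,.12,83.3)
E
```

```text
ee [0.4658 0.0897 0.1976] yaw z 83.92 q6 0.296 grip 0.501 F [ 0.1 -0.6  0.9] t 26.4
shift [ 0.0776  0.0007 -0.0018] turn 0.011 rows 1.861773459808935
```

View pics/w21.png

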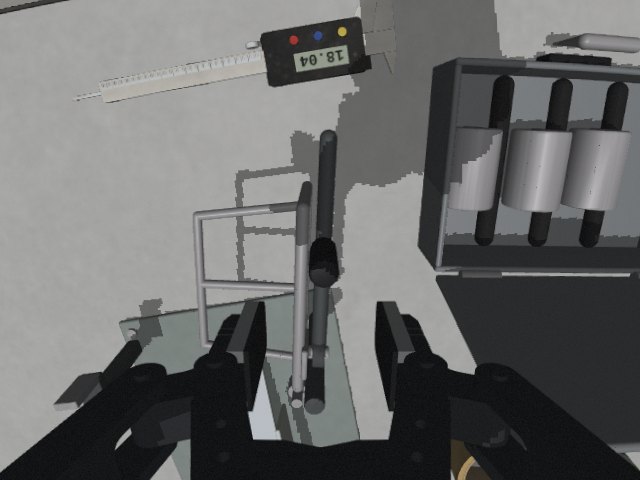

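```bash
python3 - <<'E'
from casefit import *
W=load('w21')
print('knob top',onz(W,324,270,.149),'base',onz(W,323,243,.11),'bar end',onz(W,327,136,.104),'bar piv',onz(W,314,400,.104))
print('hinge rod', onz(W,296,398,.12))
E
```

```text
knob top [0.46394234 0.09228179 0.149     ] base [0.46219981 0.09221061 0.11      ] bar end [0.40082452 0.10096124 0.104     ] bar piv [0.58002404 0.07352754 0.104     ]
hinge rod [0.56414789 0.06357353 0.12      ]
```

>>> {"api": "move_arm", "payload": {
  "series": [
    [0.03,0.0025,0.002,0.033,50],
    [0.06,0.0025,0.002,0.033,50],
    [0.075,0.0025,0.002,0.033,50],
    [0.078,0.0025,0.002,0.033,50],
    [0.078,0.0025,0.002,0.033,30],
    [0.078,0.0025,0.002,0.033,5],
    [0.078,0.0025,0.002,0.033,5],
    [0.078,0.0025,0.002,0.033,5]
  ],
  "grip_force": 60
}}

```text
clock: 27.07
ee_pos: [0.4644, 0.0921, 0.1205]
tool_rot: [0.535, -0.464, 0.533, 0.463]
wrist_force: [-0.9, 0.4, 0.3]
gripper_width: 0.167
```

```bash
python3 - <<'E'
from casefit import *
to(.4635,.092,.15,83.3)
E
```

```text
ee [0.4644 0.0921 0.1205] yaw z 81.89 q6 0.337 grip 0.167 F [-0.9  0.4  0.3] t 27.07
shift [-0.0295  0.0009 -0.0002] turn -0.025 rows 0.7070116681098128
```

>>> {"api": "move_arm", "payload": {
  "series": [
    [-0.005,-0.001,0,0,5],
    [-0.01,-0.003,0,0,5],
    [-0.015,-0.006,0,0,5],
    [-0.021,-0.01,0,0,5],
    [-0.026,-0.014,0,0,5],
    [-0.028,-0.017,0,0,5],
    [-0.028,-0.017,0,0,5]
  ]
}}

```text
clock: 27.65
ee_pos: [0.4801, 0.0891, 0.1472]
tool_rot: [0.534, -0.463, 0.535, 0.463]
wrist_force: [1.5, -0.8, -8.6]
gripper_width: 0.168
```

```bash
python3 - <<'E'
from arc import *
to(.4635,.092,.15,83.3)
arc(np.array([.5683,.0625]),-np.arange(1,9)*.112)
E
```

```text
ee [0.4801 0.0891 0.1472] yaw z 81.84 q6 0.326 grip 0.168 F [ 1.5 -0.8 -8.6] t 27.65
shift [-0.0028  0.0168  0.0005] turn -0.026 rows 0.40934710108568606
-0.112 [0.0, 0.001, -0.0103]
-0.224 [0.0, 0.0008, -0.0206]
-0.336 [0.0, -0.0005, -0.0308]
-0.448 [0.0, -0.003, -0.0408]
-0.56 [0.0, -0.0066, -0.0505]
-0.672 [0.0, -0.0112, -0.0597]
-0.784 [0.0, -0.0168, -0.0684]
-0.896 [0.0, -0.0234, -0.0763]
```

```bash
python3 - <<'E'
from arc import *
arc(np.array([.5665,.0635]),-np.arange(1,9)*.113)
E
```

```text
-0.113 [0.0, 0.0009, -0.0101]
-0.226 [0.0, 0.0007, -0.0203]
-0.339 [0.0, -0.0007, -0.0304]
-0.452 [0.0, -0.0032, -0.0403]
-0.565 [0.0, -0.0069, -0.0498]
-0.678 [0.0, -0.0115, -0.0588]
-0.791 [0.0, -0.0172, -0.0673]
-0.904 [0.0, -0.0237, -0.0751]
```

>>> {"api": "move_arm", "payload": {
  "series": [
    [-0.001,0.001,-0.01,-0.113,5],
    [-0.001,0.0005,-0.02,-0.226,5],
    [-0.001,-0.0005,-0.0305,-0.339,5],
    [-0.001,-0.003,-0.04,-0.452,5],
    [-0.001,-0.007,-0.05,-0.565,5],
    [-0.001,-0.0115,-0.059,-0.678,5],
    [-0.001,-0.017,-0.067,-0.791,5],
    [-0.001,-0.0235,-0.075,-0.904,5]
  ]
}}

```text
clock: 28.32
ee_pos: [0.4929, 0.0108, 0.1478]
tool_rot: [-0.276, 0.651, -0.277, -0.651]
wrist_force: [4.4, -0.4, -10.9]
gripper_width: 0.162
```

```bash
python3 - <<'E'
from arc import *
to(.4635,.092,.15,184)
p=np.array(read_state()['ee_pos'])[:2]; print(np.linalg.norm(p-[.5665,.0635]))
arc(np.array([.5665,.0635]),-np.array([1,2,3,4,5,6,7,7.7])*.113)
E
```

```text
ee [0.4929 0.0108 0.1478] yaw z 133.91 q6 -0.744 grip 0.162 F [  4.4  -0.4 -10.9] t 28.32
shift [-0.0023 -0.0352  0.0789] turn -0.874 rows 2.0727387697688746
0.09053891335914786
-0.113 [0.0, 0.0009, -0.0102]
-0.226 [0.0, 0.0006, -0.0204]
-0.339 [0.0, -0.0008, -0.0305]
-0.452 [0.0, -0.0033, -0.0404]
-0.565 [0.0, -0.0069, -0.05]
-0.678 [0.0, -0.0116, -0.0591]
-0.791 [0.0, -0.0173, -0.0676]
-0.87 [0.0, -0.0219, -0.0731]
```

>>> {"api": "move_arm", "payload": {
  "series": [
    [0,0.001,-0.01,-0.113,5],
    [0,0.0005,-0.0205,-0.226,5],
    [0,-0.0005,-0.0305,-0.339,5],
    [0,-0.003,-0.0405,-0.452,5],
    [0,-0.007,-0.05,-0.565,5],
    [0,-0.0115,-0.059,-0.678,5],
    [0,-0.017,-0.0675,-0.791,5],
    [0,-0.022,-0.073,-0.87,5]
  ]
}}

```text
clock: 28.98
ee_pos: [0.5583, -0.0276, 0.1483]
tool_rot: [-0.025, -0.706, -0.022, 0.708]
wrist_force: [-3.5, -5.2, -1.4]
gripper_width: 0.164
```

```bash
python3 - <<'E'
from arc import *
to(.5623,-.0232,.148,184)
snap('wrist','w22'); snap('scene','s22'); to(.5623,-.0232,.148,184)
a=cv2.imread('pics/s22.png')[150:300,210:360]; cv2.imwrite('pics/c22.png',np.hstack([cv2.resize(cv2.imread('pics/w22.png'),(480,360)),cv2.resize(a,(320,360))]))
E
```

```text
ee [ 0.5583 -0.0276  0.1483] yaw z -176.22 q6 -1.684 grip 0.164 F [-3.5 -5.2 -1.4] t 28.98
shift [ 0.0003 -0.0041 -0.0043] turn -0.004 rows 0.14306179801960045
ee [ 0.5589 -0.0276  0.1483] yaw z -176.4 q6 -1.681 grip 0.164 F [-2.5 -4.7 -2.3] t 29.08
shift [ 0.0003 -0.0042 -0.0037] turn -0.007 rows 0.1349529103349569
```

View pics/c22.png

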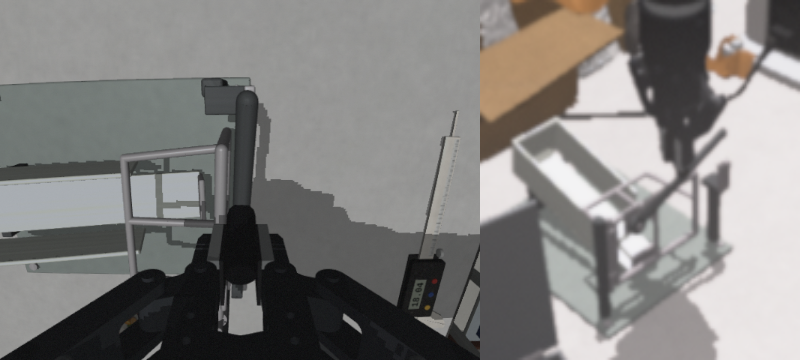

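>>> {"api": "move_arm", "payload": {
  "series": [
    [0,-0.002,-0.003,0,5],
    [0,-0.003,-0.006,0,5],
    [0,-0.003,-0.008,0,5],
    [0,-0.003,-0.008,0,5]
  ]
}}

```text
clock: 29.42
ee_pos: [0.5628, -0.0265, 0.1491]
tool_rot: [-0.024, -0.704, -0.018, 0.709]
wrist_force: [-10.7, -11.3, 7.3]
gripper_width: 0.159
```

```bash
python3 - <<'E'
from arc import *
snap('wrist','w23'); to(.5623,-.0232,.148,184)
a=cv2.imread('pics/w23.png'); b=cv2.imread('pics/w4.png'); cv2.imwrite('pics/c23.png',np.hstack([a[60:420,130:530],b[60:420,130:530]]))
E
```

```text
ee [ 0.5627 -0.0265  0.1491] yaw z -176.62 q6 -1.671 grip 0.165 F [-10.3 -11.8   5.6] t 29.47
shift [ 0.0011 -0.0033  0.0002] turn -0.011 rows 0.08441679935039927
```

View pics/c23.png

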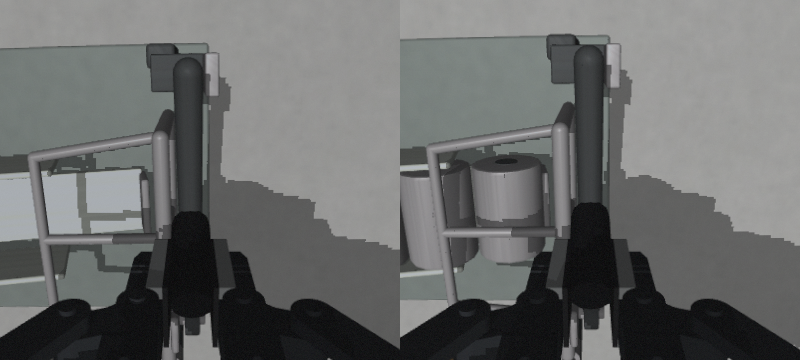

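>>> {"api": "move_arm", "payload": {
  "series": [
    [0.005,0.005,0,0,5],
    [0.011,0.01,0,0,5],
    [0.017,0.014,0,0,5],
    [0.023,0.017,0,0,5],
    [0.027,0.0185,0,0,5],
    [0.028,0.0185,0,0,5],
    [0.028,0.0185,0,0,5]
  ]
}}

```text
clock: 30.05
ee_pos: [0.564, -0.0443, 0.1216]
tool_rot: [-0.023, -0.704, -0.018, 0.709]
wrist_force: [-11.0, -11.1, 9.6]
gripper_width: 0.165
```

```bash
python3 - <<'E'
from arc import *
snap('wrist','w24');snap('scene','s24'); to(.5638,-.042,.1205,184)
a=cv2.imread('pics/w24.png'); b=cv2.imread('pics/s24.png'); cv2.imwrite('pics/c24.png',np.hstack([a[60:420,130:530],cv2.resize(b[190:290,220:340],(400,360))]))
E
```

```text
ee [ 0.564  -0.0443  0.1217] yaw z -176.61 q6 -1.704 grip 0.166 F [-10.9 -11.9   9.2] t 30.15
shift [ 0.0012 -0.0023  0.0001] turn -0.011 rows 0.061752708199729875
```

View pics/c24.png

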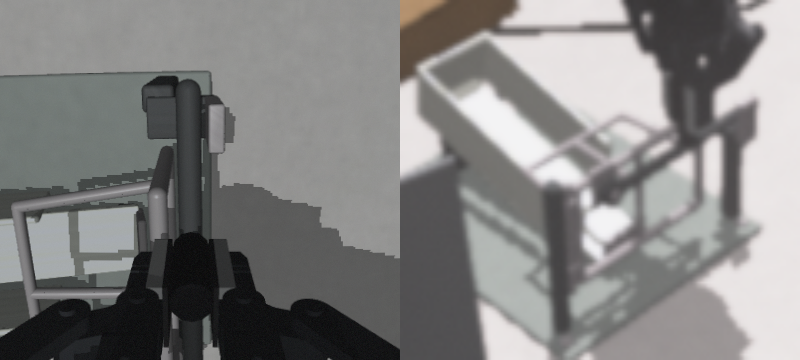

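>>> {"api": "move_arm", "payload": {
  "series": [
    [0,-0.002,0.002,0,25],
    [0,-0.002,0.002,0,45],
    [0,-0.002,0.002,0,45],
    [-0.03,-0.002,0.002,0,45],
    [-0.07,-0.002,0.002,0,45],
    [-0.1,-0.002,0.002,0,40],
    [-0.13,-0.002,0.002,0,20],
    [-0.15,-0.002,0.002,0,0]
  ]
}}

```text
clock: 30.82
ee_pos: [0.5677, -0.0384, 0.2742]
tool_rot: [0.022, 0.709, 0.022, -0.705]
wrist_force: [-0.5, -1.0, -0.9]
gripper_width: 0.124
```

```bash
python3 - <<'E'
from arc import *
snap('wrist','w25');snap('scene','s25');snap('side','d25'); to(.45,.05,.3,176)
a=cv2.imread('pics/w25.png'); b=cv2.imread('pics/s25.png'); cv2.imwrite('pics/c25.png',np.hstack([cv2.resize(a,(400,300)),cv2.resize(b[190:290,215:348],(400,300))]))
E
```

```text
ee [ 0.568  -0.0385  0.2727] yaw z -176.44 q6 -1.701 grip -0.001 F [ 0.2 -0.5 -0.3] t 30.97
shift [-0.028  -0.0956  0.1121] turn 0.132 rows 3.596096679611125
```

View pics/c25.png

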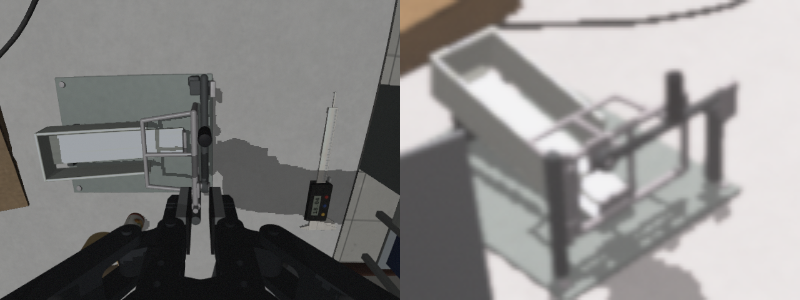

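View pics/d25.png

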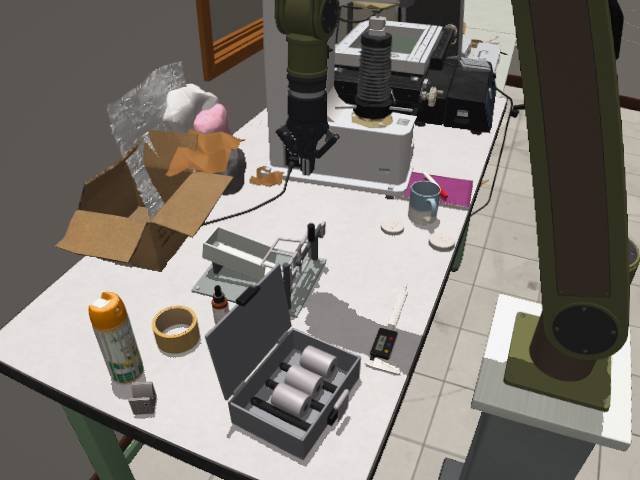

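The gate is shut and latched, with the bar level behind the tooth. All three bars are in the case, and the side view shows no loose bar on the bench. Next is the lid: I'll go behind it with the fingers shut.

>>> {"api": "move_arm", "payload": {
  "series": [
    [-0.015,-0.02,0,0.1,0],
    [-0.028,-0.04,0,0.22,0],
    [-0.028,-0.06,0,0.34,0],
    [-0.028,-0.08,-0.005,0.46,0],
    [-0.028,-0.1,-0.01,0.58,0],
    [-0.028,-0.12,-0.01,0.7,0],
    [-0.028,-0.14,-0.015,0.82,0],
    [-0.028,-0.16,-0.02,0.94,0]
  ]
}}

```text
clock: 31.63
ee_pos: [0.5755, 0.1233, 0.2965]
tool_rot: [0.302, -0.638, 0.303, 0.64]
wrist_force: [0.7, -0.1, 0.3]
gripper_width: 0.001
```

```bash
python3 - <<'E'
from arc import *
to(.5795,.2674,.30,83)
E
```

```text
ee [0.5755 0.1233 0.2965] yaw z 129.35 q6 -0.476 grip 0.001 F [ 0.7 -0.1  0.3] t 31.63
shift [-0.0035 -0.0944  0.1089] turn 0.809 rows 3.457854508926482
```

>>> {"api": "move_arm", "payload": {
  "series": [
    [0,-0.015,0.017,0.115,0],
    [0,-0.03,0.035,0.23,0],
    [0,-0.045,0.052,0.345,0],
    [0,-0.06,0.07,0.46,0],
    [0,-0.075,0.087,0.575,0],
    [0,-0.088,0.102,0.69,0],
    [0,-0.0945,0.109,0.809,0],
    [0,-0.0945,0.109,0.809,0]
  ]
}}

```text
clock: 32.3
ee_pos: [0.5787, 0.2688, 0.2959]
tool_rot: [0.527, -0.47, 0.529, 0.471]
wrist_force: [0.2, -0.1, 0.3]
gripper_width: -0.0
```

```bash
python3 - <<'E'
from arc import *
to(.5795,.2674,.18,83)
snap('wrist','w26');snap('side','d26')
W=load('w26'); D=load('d26')
a=cv2.imread('pics/w26.png'); b=cv2.imread('pics/d26.png'); cv2.imwrite('pics/c26.png',np.hstack([cv2.resize(a,(400,300)),cv2.resize(b[180:480,100:400],(300,300))]))
E
```

```text
ee [0.5787 0.2688 0.2959] yaw z 83.39 q6 0.55 grip -0.0 F [ 0.2 -0.1  0.3] t 32.3
shift [ 0.1159 -0.0012 -0.0012] turn 0.007 rows 2.778921568413713
```

View pics/c26.png

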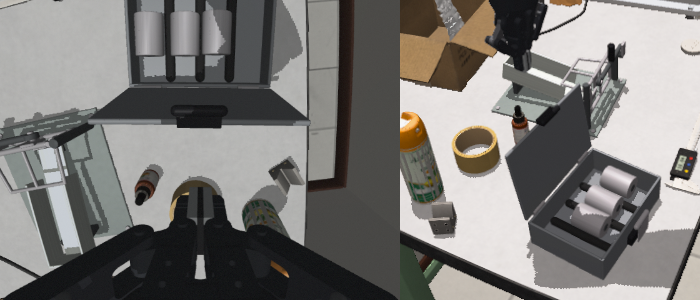

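```bash
python3 - <<'E'
from h import *
W=load('w26')
for p in [(155,198),(490,195),(320,205),(320,197)]: print(onz(W,*p,.208).round(4))
E
```

```text
[0.5361 0.1766 0.208 ]
[0.5567 0.3715 0.208 ]
[0.5515 0.2721 0.208 ]
[0.5468 0.2726 0.208 ]
```

View pics/w26.png

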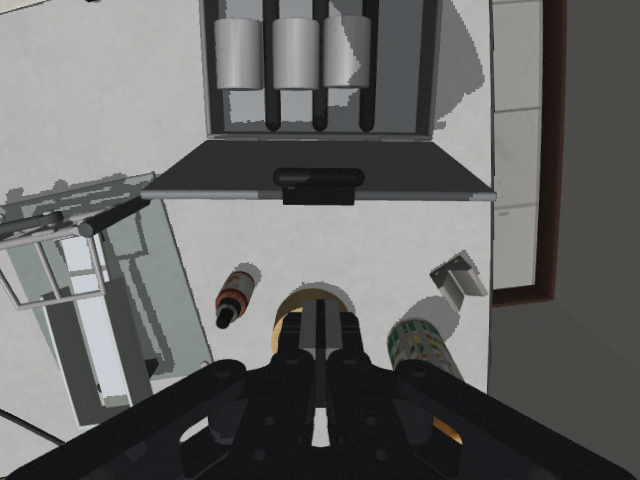

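>>> {"api": "move_arm", "payload": {
  "series": [
    [0.035,0,0,0.005,0],
    [0.075,0,0,0.005,0],
    [0.105,0,0,0.005,0],
    [0.111,0.005,0,0.005,0],
    [0.111,0.014,0,0.005,0],
    [0.111,0.022,0,0.005,0],
    [0.111,0.03,0,0.005,0],
    [0.111,0.038,0,0.005,0]
  ]
}}

```text
clock: 33.07
ee_pos: [0.5425, 0.2713, 0.1901]
tool_rot: [0.531, -0.469, 0.528, 0.468]
wrist_force: [0.5, -0.4, 1.3]
gripper_width: 0.003
```

```bash
cat > lid.py <<'E'
from h import *
P=(.4475,.2836,-.122)
def rel():
    s=read_state(); p=np.array(s['ee_pos']); X=(p[0]-P[0])*.9926-(p[1]-P[1])*.1217-.075; Y=(p[0]-P[0])*.1217+(p[1]-P[1])*.9926
    print('t',s['clock'],'X',round(X,4),'Y',round(Y,4),'Z',round(p[2]-.062,4),'F',np.round(s['wrist_force'],1)); return X,p[2]-.062
E
python3 - <<'E'
from lid import *
rel(); snap('side','d27'); rel(); to(.55,.27,.18,83)
b=cv2.imread('pics/d27.png'); cv2.imwrite('pics/c27.png',cv2.resize(b[180:480,100:400],(600,600)))
E
```

```text
t 33.0667 X 0.0208 Y -0.0006 Z 0.1281 F [ 0.5 -0.4  1.3]
t 33.1167 X 0.0189 Y -0.0006 Z 0.128 F [-0.6 -0.5  0.9]
ee [0.5406 0.2715 0.19  ] yaw z 83.08 q6 0.586 grip 0.003 F [-0.6 -0.5  0.9] t 33.12
shift [ 0.01   -0.0095 -0.0004] turn 0.001 rows 0.3313138023263864
```

View pics/c27.png

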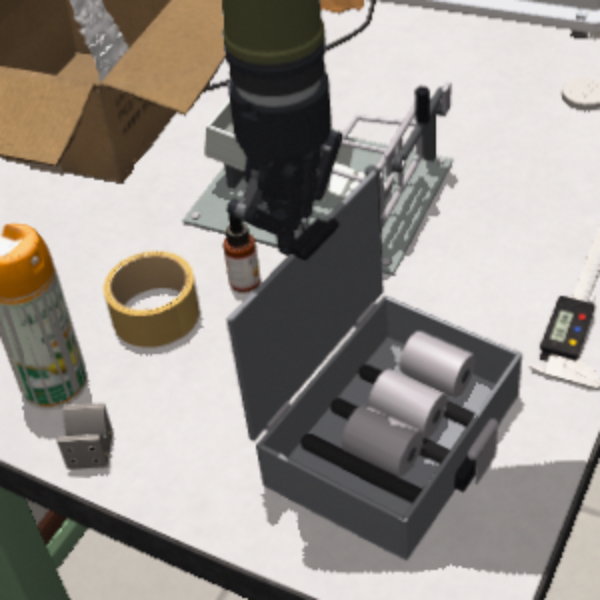

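>>> {"api": "move_arm", "payload": {
  "series": [
    [0.003,0.011,0,0,0],
    [0.003,0.023,0,0,0],
    [0.006,0.035,0,0,0],
    [0.01,0.047,0,0,0],
    [0.014,0.059,0,0,0],
    [0.02,0.07,0,0,0],
    [0.0265,0.0805,0,0,0],
    [0.034,0.09,0,0,0]
  ]
}}

```text
clock: 33.78
ee_pos: [0.4526, 0.2828, 0.1551]
tool_rot: [0.531, -0.469, 0.528, 0.469]
wrist_force: [0.9, -0.5, 0.2]
gripper_width: -0.002
```

```bash
python3 - <<'E'
from lid import *
rel(); snap('side','d28'); rel(); 
b=cv2.imread('pics/d28.png'); cv2.imwrite('pics/c28.png',cv2.resize(b[180:480,100:400],(600,600)))
E
```

```text
t 33.7833 X -0.0698 Y -0.0002 Z 0.0931 F [ 0.9 -0.5  0.2]
t 33.8333 X -0.0726 Y -0.0013 Z 0.0913 F [-2.1 -0.8 -0.1]
```

View pics/c28.png

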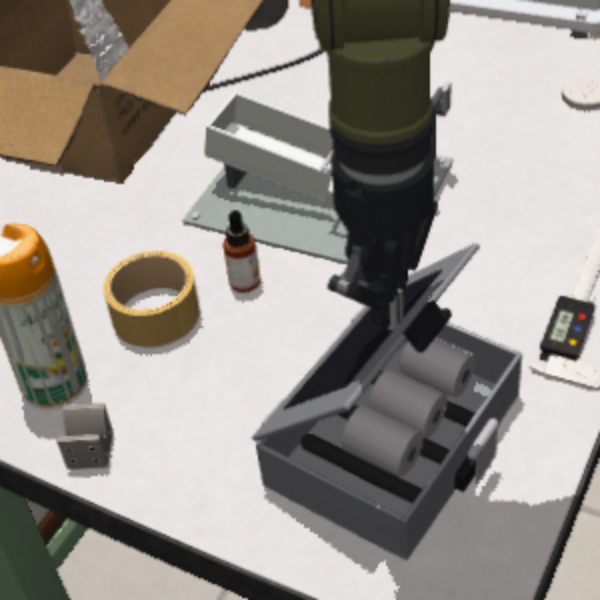

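>>> {"api": "move_arm", "payload": {
  "series": [
    [0.005,0.01,0,0,0],
    [0.013,0.02,0,0,0],
    [0.023,0.03,0,0,0],
    [0.033,0.04,0,0,0],
    [0.043,0.047,0,0,0],
    [0.052,0.052,0,0,0],
    [0.061,0.056,0,0,0],
    [0.069,0.057,0,0,0]
  ]
}}

```text
clock: 34.5
ee_pos: [0.3958, 0.2894, 0.085]
tool_rot: [0.53, -0.469, 0.529, 0.469]
wrist_force: [0.2, -0.0, 0.2]
gripper_width: 0.002
```

```bash
python3 - <<'E'
from lid import *
rel(); snap('side','d29'); rel(); 
b=cv2.imread('pics/d29.png'); cv2.imwrite('pics/c29.png',cv2.resize(b[180:480,150:450],(600,600)))
E
```

```text
t 34.5 X -0.127 Y -0.0006 Z 0.023 F [ 0.2 -0.   0.2]
t 34.55 X -0.1276 Y -0.0013 Z 0.0215 F [-1.1 -0.7 -0.8]
```

View pics/c29.png

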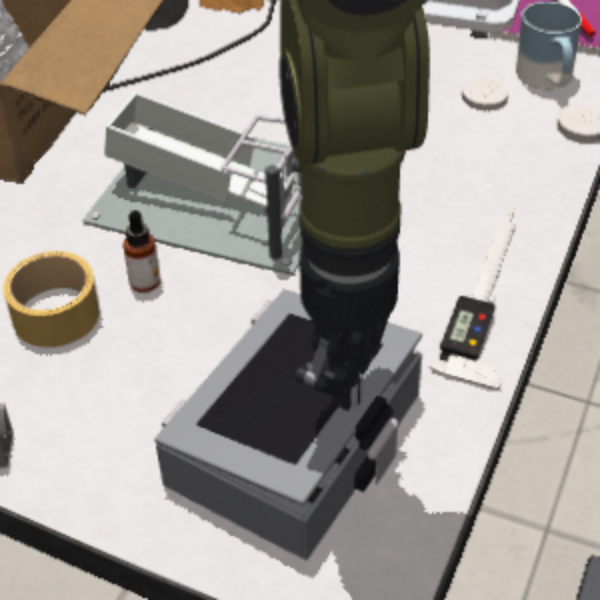

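>>> {"api": "move_arm", "payload": {
  "series": [
    [0.004,0.003,0,0,0],
    [0.008,0.005,0,0,0],
    [0.011,0.005,0,0,0],
    [0.014,0.005,0,0,0],
    [0.016,0.005,0,0,0],
    [0.018,0.005,0,0,0],
    [0.019,0.005,0,0,0],
    [0.019,0.005,0,0,0]
  ]
}}

```text
clock: 35.22
ee_pos: [0.3913, 0.2898, 0.0675]
tool_rot: [0.53, -0.469, 0.529, 0.469]
wrist_force: [-3.5, -3.1, 18.5]
gripper_width: -0.001
```

```bash
python3 - <<'E'
from lid import *
rel(); snap('side','d30'); rel(); 
b=cv2.imread('pics/d30.png'); cv2.imwrite('pics/c30.png',cv2.resize(b[300:480,200:400],(666,600)))
E
```

```text
t 35.2167 X -0.1315 Y -0.0007 Z 0.0055 F [-3.5 -3.1 18.5]
t 35.2667 X -0.1315 Y -0.0007 Z 0.0056 F [-3.7 -3.6 18. ]
```

View pics/c30.png

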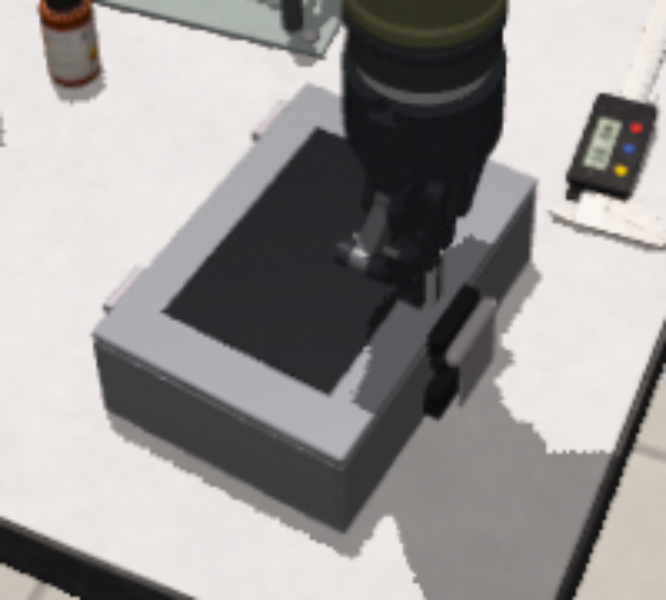

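>>> {"api": "move_arm", "payload": {
  "series": [
    [0.002,0,0,0,0],
    [0.004,0,0,0,0],
    [0.004,0,0,0,0],
    [0,0,0,0,0],
    [-0.02,0,0,0,0],
    [-0.06,0,0,0,0],
    [-0.1,0,0,0,0],
    [-0.14,0,0,0,0]
  ]
}}

```text
clock: 35.93
ee_pos: [0.3898, 0.2888, 0.2065]
tool_rot: [0.529, -0.468, 0.53, 0.469]
wrist_force: [0.9, -0.2, -0.2]
gripper_width: -0.0
```

>>> {"api": "move_arm", "payload": {
  "series": [
    [-0.02,0,-0.03,0,0],
    [-0.04,0,-0.07,0,0],
    [-0.05,0,-0.11,0,0],
    [-0.05,0,-0.15,0,0],
    [-0.05,0,-0.19,0,0],
    [-0.05,0,-0.23,0,0],
    [-0.05,0,-0.25,0,0],
    [-0.05,0,-0.25,0,0]
  ]
}}

```text
clock: 36.6
ee_pos: [0.359, 0.0381, 0.2553]
tool_rot: [0.53, -0.467, 0.531, 0.467]
wrist_force: [0.2, 0.3, -0.8]
gripper_width: 0.001
```

```bash
python3 - <<'E'
from lid import *
rel(); snap('side','d31'); snap('scene','s31'); snap('wrist','w31')
b=cv2.imread('pics/d31.png'); a=cv2.imread('pics/s31.png')
cv2.imwrite('pics/c31.png',np.hstack([cv2.resize(b[200:470,190:400],(400,514)),cv2.resize(a[190:420,120:340],(400,514))]))
E
```

```text
t 36.6 X -0.133 Y -0.2544 Z 0.1933 F [ 0.2  0.3 -0.8]
```

View pics/c31.png

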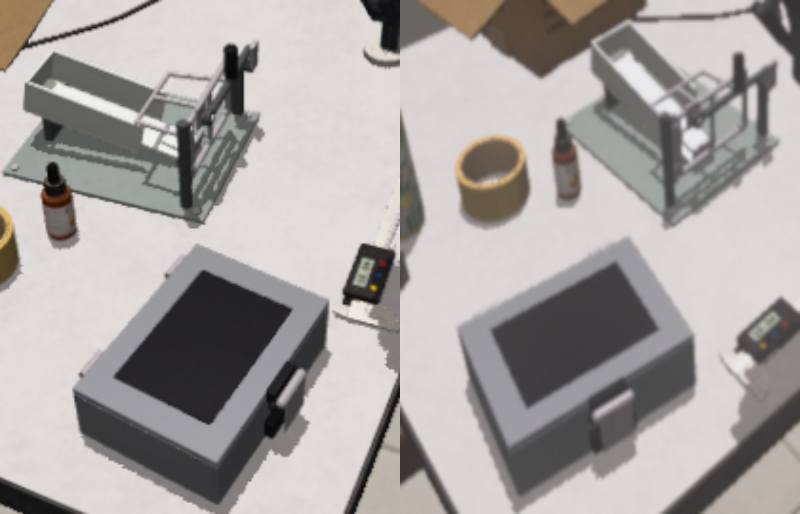

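View pics/w31.png

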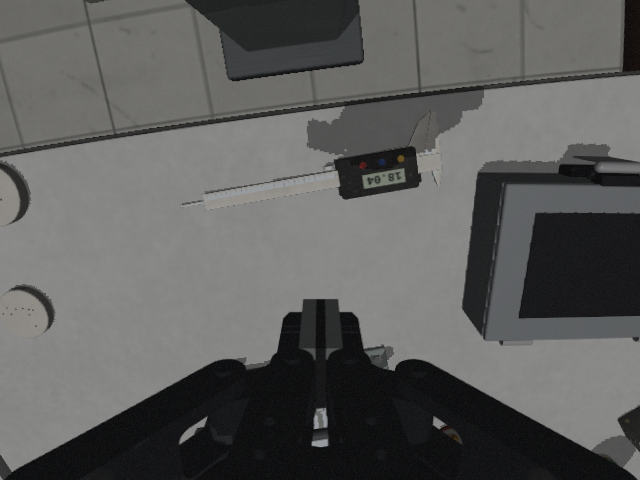

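```bash
python3 - <<'E'
import cv2,numpy as np
a=cv2.imread('pics/scene0.png')[200:260,260:335];b=cv2.imread('pics/s31.png')[200:260,260:335]
print(cv2.phaseCorrelate(a[...,0].astype(float)[:,40:],b[...,0].astype(float)[:,40:]), np.abs(a[5:60,40:].astype(int)-b[5:60,40:]).mean())
cv2.imwrite('pics/c32.png',np.hstack([cv2.resize(a,(390,312)),cv2.resize(b,(390,312))]))
E
```

```text
((-0.1467620595254573, 0.010453299122804793), 0.6791279766846545) 7.485194805194805
```

View pics/c32.png

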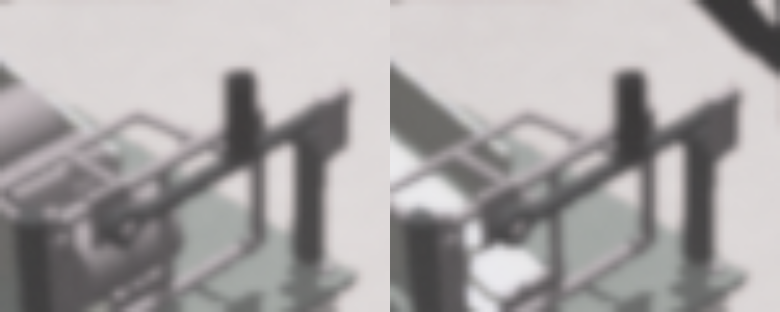

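The gate, bar and catch look the same as in the locked start picture, with an image shift under 0.2 px. Handing in.

```bash
python3 - <<'E'
from rig import *
print(hand_in())
E
```

```text
the job is handed in; nothing more can be done
None
```

The job is handed in, at about 37 s of the 210 s allowed.

**What I did:**
- **Gate open:** I lifted the latch bar over its catch and swung the gate to about 1.8 rad.
- **Packing:** I took the three lane specimens one by one and laid each in its own cradle (y +0.024, −0.024 and −0.072). No loose fourth specimen was visible in any camera picture, so I treated it as absent.
- **Gate shut:** I swung it shut with the bar lifted, then let the bar down behind the tooth.
- **Lid:** I pushed it over and pressed it past its clip.

**Last checks:**
- **Gate and bar:** the picture matches the locked start picture, with an image shift under 0.2 px around the catch.
- **Lid:** the fingertips stopped at z 0.0675 m with about 18 N, which matches the fully shut height of 0.068 m. The pictures show it flush.
- **Specimens:** all three lay in their cradles in the last pictures before the lid closed. I could not see them afterwards.
- **Bystanders and contact:** the dropper and case stood upright in the last pictures. The mug was last seen upright just before the final lid press. The arm stood clear at z 0.25 m with no force on the wrist.

**Disagreement:** the first case poses from the fixed cameras and the wrist camera differed by about 5 mm. I used the close wrist view, and all three bars seated with it. I saw no case knock or grip slip.

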